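# Press a connector home with the pedal press

## Task

Get the black board carrier out from under the microscope keep it level, and feed it into the green pedal press, white connector end first, until it lies fully home against the red stop. Then push the yellow pedal all the way down to its stop so that the press drives the raised connector home, and let the pedal come back up. Leave the carrier in the press, and do not disturb the other things lying on the bench.

Things in the scene. Friction and masses are not known exactly. Their poses are not given: they have to be found in the camera images.
- carrier: Loose black frame 170 x 60 x 12 mm (about 0.2 kg) with a green board, red clamps at its connector end (+x), blue clamps at its tail (-x). Origin: centre of its underside; x along its length, z up. Grip it across its 60 mm width. It starts on the microscope base, tail under the ring light, its connector end sticking out towards the robot.
- connector (a joint): How far the white connector on the carrier has been pushed down, m: about 0 standing proud at the start, 0.006 when the press has driven it home (its own limit is 0.0065). It needs about 9 N and stays where it is pushed.
- connector_top (a point): Centre of the top of the white connector (20 x 34 mm in plan), on the carrier's centreline 45 mm from its middle towards +x; 32 mm above the carrier's underside when proud.
- scope: Fixed digital microscope on a pillar stand. Origin: centre of the underside of its white base, 200 (x) x 180 (y) x 14 mm; x points to its back, where the pillar stands (x = 78 mm, 324 mm high).
- ring_light (a point): Centre of the underside of the microscope's black ring light (48 mm radius), 100 mm above the bench over the base's middle; the tube and a red camera stand above it up to 320 mm. No gripper fits under it.
- press: Fixed green bench press, open in front (-x) and behind. Origin: on the ram's axis at bench level; x is the feeding direction, z up. Base 170 x 150 x 22 mm, on it a steel bed 26 mm high from x = -77 to 83 mm. Two aluminium side guides 65 mm apart and 10 mm high run from x = -50 to 40 mm and flare open in front to x = -68 mm; the red end stop has its face at x = 40 mm.
- press_crown (a point): Centre of the top of the press's crown, a green block 60 (x) x 150 (y) mm from 120 to 155 mm above the bench, on columns at press y = +-58 mm. Above it the yellow crosshead (28 x 200 mm, top at 208 mm, rod nuts to 215 mm), pulled down by rods at y = +-90 mm.
- punch (a point): Centre of the underside of the ram's punch (40 x 30 mm): 70 mm above the bench when raised, 52 mm with the pedal at its stop.
- press_seat (a point): Point on the press's bed where the carrier's origin lies, axes parallel, when the carrier is home against the stop (45 mm in front of the ram's axis, 26 mm above the bench). The carrier's tail then sticks out 45 mm in front of the base.
- pedal (a joint): Angle of the pedal, rad: 0 raised (sprung up), 0.35 down on its stop. It is linked to the ram, which comes down 18 mm over the pedal's stroke. Its hinge axis runs along the press's y through press x = 50, z = 34 mm, 145 mm behind the pad's centre.
- pedal_pad (a point): Centre of the top of the pedal's ribbed black pad (79 mm along the pedal x 56 mm wide, on a yellow plate) at the press's -y side; 100 mm above the bench when raised, about 49 mm lower at the stop. Raised, it slopes 0.40 rad, its front edge (-x) the higher; at the stop 0.05 rad. At its centre it takes about 4 N to start, 12 to 17 N at the stop.
- reel: Solder reel standing on the bench, 60 mm diameter, 43 mm high; origin under its centre. Bystander.
- syringe: Amber flux syringe lying down, 130 mm long, 34 mm wide at its white flange; origin near its middle, x towards its tip. Bystander.
- tweezers: Dark tweezers lying flat, 120 mm long, 10 mm high; origin under the middle. Bystander.
- alcohol: White bottle with a blue cap, 62 mm diameter, 135 mm high; origin under its centre. Bystander.
- screwdriver: Screwdriver with an orange handle, 170 mm long, lying along its x; origin near its middle. Bystander.
- brush: Brush 160 mm long lying along its x; origin near its middle. Bystander.
- tip_tin: Round blue tin with brass wool, 72 mm diameter, 41 mm high; origin under its centre. Bystander.
There are look-alikes about, which are no part of the job. What is shaped like the carrier but pink is not meant.

How it is judged:
By the outcome, as a careful person would: the job done as asked, in the order asked, and still so for the second after the job is handed in, with the robot touching nothing.
It also fails if it takes over 72 s, if anything falls off the work surface, if the arm or the gripper's body presses on something with over 40 N, if the wrist force passes 120 N, or if a joint passes its speed limit or range.

## Robot

A 6-joint arm with a two-finger parallel gripper is mounted at the origin on the work surface. World frame = base frame: x ahead of the robot, y to its left, z up, the work surface at z = 0. Lengths are in m, angles in rad, forces in N, time in s.
With the tool pointing down it reaches from about 0.35 to 0.775 m from the base axis. Payload 5.5 kg.
Tool frame: the origin (TCP) lies between the finger pads; the fingertips stand 8 mm ahead of it and the grasp point (between the pads) lies 11 mm behind it (env.tcp_to_tips is the distance from the TCP to the fingertips, in m); z points along the fingers, y is the direction in which the jaws open and shut (so a half turn about z gives the same grasp; the last joint's range is limited). The gripper opens to 85 mm and grips with 20 to 120 N. Pads are 22 mm wide; open, the fingers measure 114 mm over their backs; the gripper's body (76 mm by 85 mm) begins 54 mm behind the grasp point. The pads swing forward as they close: fully open they stand 13 mm farther back than shut.
Start: joints at [-1.303, 0.313, 0.046, 1.304, 0, 1.431], TCP at [0.228, -0.528, 0.239] pointing down, gripper open.
Joint ranges: [-2.76, 2.76], [-0.86, 1.69], [-1.03, 1.26], [-2.2, 2.34], [-1.47, 1.5], [-3.14, 3.14]. Speed limits (rad/s): [2.57, 2.57, 3.14, 3.14, 3.14, 3.14].

## Interface

Orientations are given as a unit quaternion [w, x, y, z].
In Python, from workcell import readout, optics, workorder, env gives the robot as it stands.
- The arm moves only by the shell command python3 -m handwheel 'ROWS' [FORCE]. ROWS is a JSON object of lists of equal length, an entry for each row: "slide": the shift along the tool's x, y, z in m, a list of three; "turn": the turn, a rotation vector about the tool's x, y, z in degrees, a list of three; "fingers": the opening, from 0 (shut) to 1 (fully open). A call has 1 to 12 rows; each row is the pose to reach, as a shift and turn from the pose measured when the call began, along the tool's axes at that moment; what a row does not reach only later rows make up. A row lasts 1/12 s, in which the tool goes at most 41.7 mm and 7.16 degrees, less where a joint would pass 70% of its speed; a pose out of reach is approached as far as the arm can. A call with a gripper value outside its range is refused whole. The fingers move at their own pace and stop on an object; FORCE is the grip in N (left out, the last holds). Time passes only in rows, so rows that repeat a pose let the fingers close. It gives the time, the measured TCP pose, the force and the opening at its end, in the units of the state.
- readout.get_state(): the state, without advancing time (a new reading comes with each control period).
- optics.read_camera(name): name is "scene" or "top" or "wrist"; returns a dict with "frame" (480x640x3 uint8, red, green, blue), "depth" (480x640 float32, m along the optical axis (not along the pixel's ray), 0 where there is no reading), "intrinsics" (3x3 intrinsics, pixels), "distortion" ([k1, k2, p1, p2, k3] as OpenCV has them; the pictures are not rectified), "R" (3x3) and "t" (3): a world point X has camera coordinates R X + t. Camera axes: x right, y down, z forward; pixel columns grow to the right and rows downward; lengths in m; the calibration is good to about 2 mm. A picture is of the moment at which its call begins.
- workorder.hand_in(): hands the job in, once; it reports no verdict.
The state is a dict: "clock": time; "joint_pos": joint angles; "qvel": joint speeds; "tau": joint torques, N m; "tcp_pos": TCP position; "orientation": TCP orientation; "wrist_force": force on the tool from outside, world axes, zero at the start; "ft_torque": the same for the moment, N m; "finger_gap": finger opening in m.
Only numpy, scipy, OpenCV 4.12 (cv2) and the standard library are available. Lean on these libraries where they do the work, as an engineer would, in place of code of your own. Each camera call takes 0.05 s, during which the arm holds its last target.

## Working session

There is one attempt and no reset: what is moved stays moved. The work goes in short steps, Python scripts to look and compute and a shell command to move; the robot and the scene stay as the last step left them, time stands still between calls to the robot, and variables do not carry over. Pictures are saved under pics/ and viewed, and the job is handed in when it is done.

```bash
ls; mkdir -p pics; cat > h.py <<'E'
import numpy as np, cv2
from workcell import readout, optics, workorder, env
def cap(n,f):
    c=optics.read_camera(n); cv2.imwrite('pics/'+f+'.png',c['frame'][:,:,::-1]); np.savez('/tmp/'+f+'.npz',**{k:np.array(c[k]) for k in c}); return c
def cloud(c):
    K=np.array(c['intrinsics']);h,w=c['depth'].shape
    u,v=np.meshgrid(np.arange(w),np.arange(h))
    p=cv2.undistortPoints(np.stack([u,v],-1).reshape(-1,1,2).astype(np.float64),K,np.array(c['distortion'])).reshape(h,w,2)
    d=c['depth']; X=np.dstack([p[...,0]*d,p[...,1]*d,d]); W=(X-np.array(c['t']))@np.array(c['R'])
    W[d==0]=np.nan; return W
def proj(c,P):
    r,_=cv2.Rodrigues(np.array(c['R'])); q,_=cv2.projectPoints(np.array(P,float).reshape(-1,1,3),r,np.array(c['t'],float),np.array(c['intrinsics']),np.array(c['distortion'])); return q.reshape(-1,2)
E
python3 - <<'E'
from h import *
for n in('scene','top','wrist'):
    c=cap(n,n+'0'); print(n,-(np.array(c['R']).T@np.array(c['t'])))
print(readout.get_state(), env.tcp_to_tips)
E
```

```text
pics
scene [ 1.15546917 -0.10572474  1.02555126]
top [ 0.20476048 -0.01861976  1.42783367]
wrist [ 0.28817271 -0.5022806   0.37292904]
{'clock': 0.15, 'joint_pos': array([-1.30258990e+00,  3.13842579e-01,  4.52525536e-02,  1.30362477e+00,
       -7.11874670e-06,  1.43119342e+00]), 'qvel': array([ 0.00094545, -0.00113277,  0.00374951, -0.00110041, -0.00072155,
       -0.00118328]), 'tau': array([ 1.31395140e-03, -4.81065667e+01,  2.98814714e+01,  1.40262689e-02,
       -9.00942587e-05,  9.65467876e-06]), 'tcp_pos': array([ 0.22793161, -0.52748433,  0.23861053]), 'orientation': array([-7.07538814e-04,  9.79283125e-01,  2.02494589e-01, -4.91255441e-05]), 'wrist_force': array([-0.16428583, -0.3395977 ,  0.01390612]), 'ft_torque': array([-0.00902434,  0.01288333,  0.02871456]), 'finger_gap': 0.08507244696171803} 0.008
```

View pics/scene0.png

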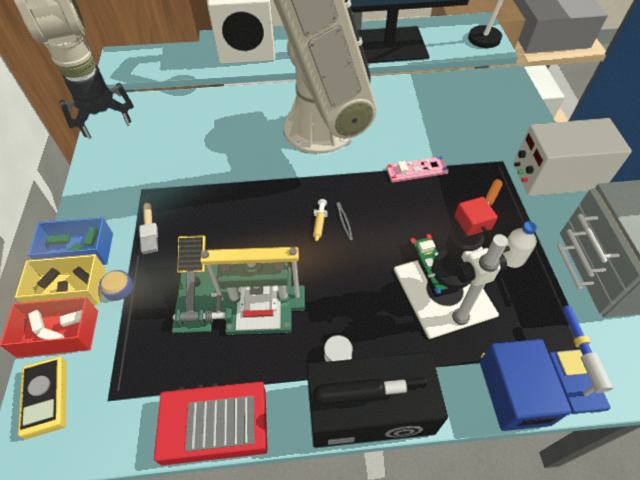

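View pics/top0.png

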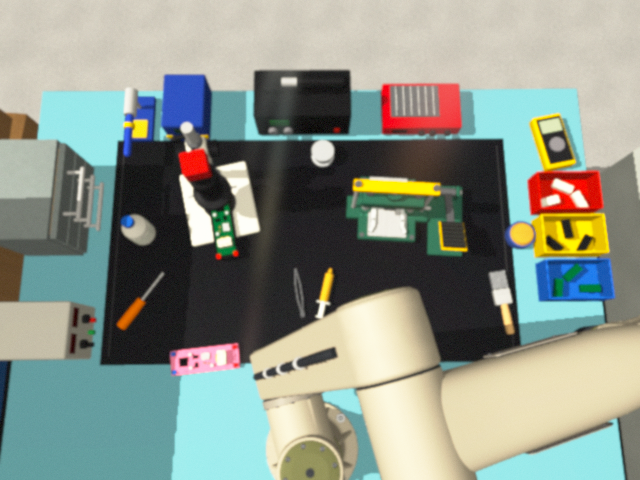

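View pics/wrist0.png

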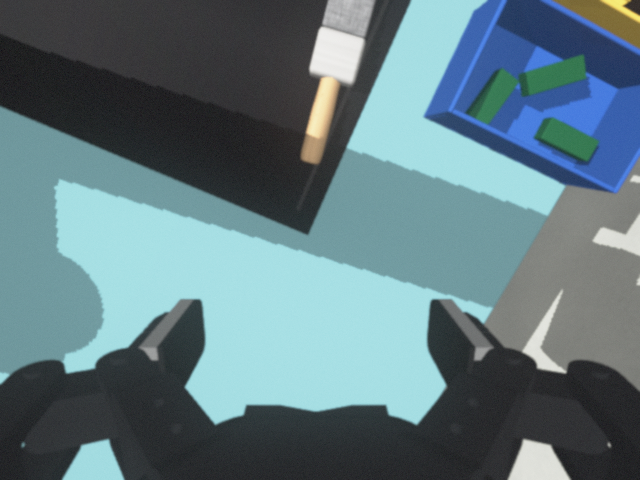

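The black carrier with a green board is at top px (224,232), its red clamps at about (222,256) and its tail under the ring light. The look-alike is pink, at (205,360), and is not meant. The press is at (395,215), with the pedal pad at (453,236). I'll enlarge to confirm and then measure.

```bash
python3 - <<'E'
from h import *
a=cv2.imread('pics/top0.png'); b=cv2.imread('pics/scene0.png')
A=cv2.resize(a[150:280,160:290],(400,400),interpolation=cv2.INTER_CUBIC)
B=cv2.resize(a[160:270,340:475],(400,326),interpolation=cv2.INTER_CUBIC);B=cv2.copyMakeBorder(B,0,74,0,0,0)
cv2.imwrite('pics/crop1.png',np.hstack([A,B]))
cv2.imwrite('pics/crop2.png',np.hstack([cv2.resize(b[220:340,160:310],(400,320),interpolation=cv2.INTER_CUBIC),cv2.resize(b[190:340,390:540],(400,320),interpolation=cv2.INTER_CUBIC)]))
for f in('top0','scene0'):
    c=np.load(f'/tmp/{f}.npz'); W=cloud(c)
    np.save(f'/tmp/W{f}.npy',W)
    for p in ([(222,240),(224,256),(215,256),(235,253),(453,236),(395,187),(320,230),(205,195)] if f=='top0' else [(430,270),(427,245),(190,255),(250,255)]):
        print(f,p,W[p[1],p[0]].round(4))
E
```

```text
top0 (222, 240) [0.5093 0.2276 0.0493]
top0 (224, 256) [0.4718 0.225  0.0279]
top0 (215, 256) [0.4728 0.2488 0.024 ]
top0 (235, 253) [0.478  0.1958 0.035 ]
top0 (453, 236) [ 0.5015 -0.3491  0.1064]
top0 (395, 187) [ 0.5957 -0.1966  0.2095]
top0 (320, 230) [ 5.45e-01 -2.30e-02  2.00e-04]
top0 (205, 195) [0.5929 0.2499 0.1682]
scene0 (430, 270) [0.5684 0.2178 0.0293]
scene0 (427, 245) [0.5059 0.222  0.0464]
scene0 (190, 255) [ 0.5116 -0.351   0.0998]
scene0 (250, 255) [ 0.5993 -0.1997  0.2073]
```

View pics/crop1.png

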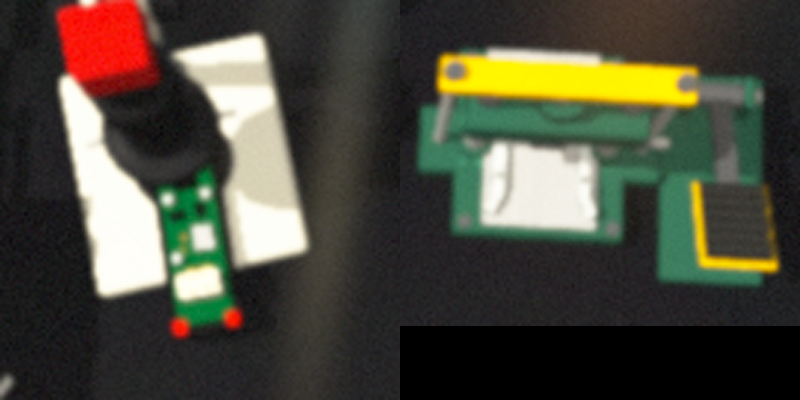

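View pics/crop2.png

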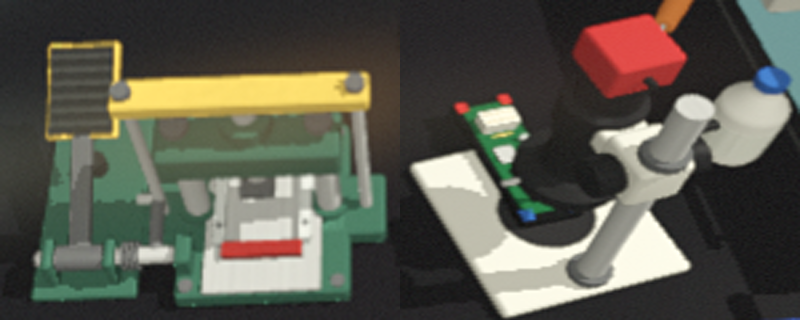

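Crop check: the carrier at top (224,232) is the one meant, with its black frame, green board, white connector and red clamps on the robot side. The press opens towards the robot. Next I'll get coarse poses from the depth clouds.

```bash
python3 - <<'E'
from h import *
def rect(P):
    (c,s,a)=cv2.minAreaRect(P[:,:2].astype(np.float32)); return np.round(c,4),np.round(s,4),round(a,2),len(P)
for f in('top0','scene0'):
    W=np.load(f'/tmp/W{f}.npy').reshape(-1,3); c=np.load(f'/tmp/{f}.npz'); rgb=c['frame'].reshape(-1,3).astype(int)
    hsv=cv2.cvtColor(c['frame'],cv2.COLOR_RGB2HSV).reshape(-1,3).astype(int)
    x,y,z=W.T
    m=(z>.19)&(z<.225)&(x>.5)&(x<.7)&(y<-.05)&(y>-.4); print(f,'crosshead',rect(W[m]),np.median(z[m]))
    m=(z>.004)&(z<.024)&(x>.4)&(x<.8)&(y<.36)&(y>.1)&(rgb.min(1)>170); print(f,'base',rect(W[m]),np.median(z[m]))
    m=(z>.015)&(z<.07)&(x>.4)&(x<.6)&(y<.32)&(y>.1)&(hsv[:,1]>110)&(hsv[:,0]>40)&(hsv[:,0]<90); print(f,'board',rect(W[m]),np.median(z[m]))
    m=(z>.01)&(z<.07)&(x>.4)&(x<.6)&(y<.32)&(y>.1)&(hsv[:,1]>130)&((hsv[:,0]>170)|(hsv[:,0]<8)); print(f,'red',W[m].round(3)[:40:3].tolist())
    m=(z>.065)&(z<.13)&(x>.42)&(x<.57)&(y<-.3)&(y>-.42); print(f,'pad',rect(W[m]))
    # print obstacles
    m=(z>.006)&(x>.25)&(x<.85)&(abs(y)<.55)
    for k,(lo,hi) in {'s':(-.15,.05)}.items():
        mm=m&(y>lo)&(y<hi)&(x<.5); print('obst',rect(W[mm]) if mm.sum() else 0)
E
```

```text
top0 crosshead (array([ 0.5959, -0.2015]), array([0.2   , 0.0302]), 86.47, 1105) 0.2094064597542452
top0 base (array([0.6202, 0.2464]), array([0.2042, 0.1797]), 12.83, 2364) 0.01605108853082165
top0 board (array([0.5344, 0.229 ]), array([0.1263, 0.0528]), 10.61, 489) 0.030195702743607247
top0 red [[0.486, 0.194, 0.033], [0.485, 0.197, 0.027], [0.485, 0.189, 0.028], [0.481, 0.194, 0.031], [0.483, 0.188, 0.021], [0.478, 0.198, 0.034], [0.479, 0.189, 0.03], [0.477, 0.246, 0.027], [0.477, 0.238, 0.03], [0.477, 0.197, 0.029], [0.477, 0.189, 0.028], [0.474, 0.245, 0.033], [0.474, 0.237, 0.032], [0.474, 0.202, 0.027]]
top0 pad (array([ 0.5171, -0.3514]), array([0.0632, 0.1048]), 86.41, 781)
obst (array([ 0.375 , -0.0508]), array([0.2502, 0.1978]), 0.1, 3673)
scene0 crosshead (array([ 0.5974, -0.2017]), array([0.198, 0.031]), 85.77, 1376) 0.2076577011228302
scene0 base (array([0.6173, 0.2457]), array([0.2009, 0.1816]), 13.05, 2538) 0.014210625141701468
scene0 board (array([0.5339, 0.2267]), array([0.129 , 0.0473]), 11.33, 202) 0.028083892707805466
scene0 red [[0.467, 0.233, 0.035], [0.469, 0.241, 0.035], [0.469, 0.236, 0.032], [0.467, 0.245, 0.028], [0.473, 0.237, 0.033], [0.471, 0.196, 0.032], [0.476, 0.234, 0.033], [0.472, 0.244, 0.026], [0.474, 0.193, 0.032], [0.471, 0.203, 0.026], [0.478, 0.192, 0.033], [0.474, 0.202, 0.026], [0.479, 0.192, 0.03], [0.477, 0.201, 0.027]]
scene0 pad (array([ 0.517 , -0.3517]), array([0.0623, 0.1054]), 85.7, 983)
obst (array([ 0.3719, -0.0491]), array([0.2439, 0.196 ]), 0.32, 5008)
```

```bash
python3 - <<'E'
from h import *
for f in('scene0','top0'):
    W=np.load(f'/tmp/W{f}.npy').reshape(-1,3);x,y,z=W.T
    m=(abs(x-.228)<.12)&(abs(y+.528)<.12)&(z>.12)&(z<.5); P=W[m]
    print(f,len(P),np.percentile(P[:,2],[0,.5,1,2,5,10]).round(4)); o=P[P[:,2].argsort()][:12]; print(o.round(3).tolist())
E
```

```text
scene0 4037 [0.2443 0.253  0.258  0.2667 0.2906 0.3024]
[[0.214, -0.481, 0.244], [0.255, -0.564, 0.247], [0.256, -0.566, 0.248], [0.252, -0.564, 0.248], [0.219, -0.481, 0.248], [0.216, -0.479, 0.249], [0.254, -0.561, 0.249], [0.209, -0.489, 0.25], [0.254, -0.566, 0.25], [0.254, -0.573, 0.25], [0.258, -0.56, 0.25], [0.217, -0.486, 0.25]]
top0 107 [0.3626 0.3641 0.3655 0.3667 0.3714 0.3787]
[[0.257, -0.505, 0.363], [0.26, -0.507, 0.365], [0.262, -0.511, 0.367], [0.259, -0.504, 0.367], [0.264, -0.514, 0.368], [0.264, -0.515, 0.371], [0.26, -0.506, 0.372], [0.258, -0.503, 0.375], [0.256, -0.501, 0.375], [0.262, -0.508, 0.378], [0.263, -0.513, 0.378], [0.26, -0.505, 0.379]]
```

```bash
python3 -m handwheel '{"slide":[[0,0,0],[0,0,0],[0,0,0],[0,0,0],[0,0,0],[0,0,0]],"turn":[[0,0,0],[0,0,0],[0,0,0],[0,0,0],[0,0,0],[0,0,0]],"fingers":[0.7,0.7,0.7,0.7,0.7,0.7]}'
python3 - <<'E'
from h import *
c=cap('scene','s1');W=cloud(c).reshape(-1,3);x,y,z=W.T
m=(abs(x-.228)<.12)&(abs(y+.528)<.12)&(z>.12)&(z<.5); P=W[m]
print(len(P),np.percentile(P[:,2],[0,.5,1,2,5,10]).round(4)); o=P[P[:,2].argsort()][:12]; print(o.round(3).tolist())
E
```

```text
clock: 0.65
tcp_pos: [0.2279, -0.5275, 0.2386]
orientation: [-0.001, 0.979, 0.202, -0.0]
wrist_force: [1.2, 0.1, -0.0]
finger_gap: 0.0595
3999 [0.2362 0.2456 0.2511 0.2599 0.2834 0.2971]
[[0.221, -0.497, 0.236], [0.238, -0.555, 0.238], [0.221, -0.491, 0.239], [0.25, -0.555, 0.239], [0.222, -0.493, 0.24], [0.223, -0.495, 0.241], [0.213, -0.489, 0.241], [0.25, -0.551, 0.242], [0.215, -0.491, 0.242], [0.222, -0.495, 0.243], [0.248, -0.551, 0.243], [0.222, -0.492, 0.243]]
```

```bash
cat >> h.py <<'E'
from scipy.spatial.transform import Rotation as Ro
def goto(x,y,z,yaw):
    s=readout.get_state(); q=s['orientation']; R0=Ro.from_quat([q[1],q[2],q[3],q[0]])
    R1=Ro.from_matrix(np.array([[np.cos(np.radians(yaw)),np.sin(np.radians(yaw)),0],[np.sin(np.radians(yaw)),-np.cos(np.radians(yaw)),0],[0,0,-1.]]))
    d=R0.inv().apply(np.array([x,y,z])-s['tcp_pos']); t=(R0.inv()*R1).as_rotvec(degrees=True)
    print('slide',d.round(4).tolist(),'turn',t.round(2).tolist(),'rows',np.linalg.norm(d)/.0417,np.linalg.norm(t)/7.16)
def st():
    s=readout.get_state(); q=s['orientation']; R=Ro.from_quat([q[1],q[2],q[3],q[0]]).as_matrix()
    print('t',round(s['clock'],2),'tcp',s['tcp_pos'].round(4),'yaw',round(np.degrees(np.arctan2(R[1,0],R[0,0])),2),'tilt',R[:2,2].round(4),'F',s['wrist_force'].round(1),'gap',round(s['finger_gap'],4),'j',s['joint_pos'].round(2))
E
python3 -c "
from h import *
goto(.42,.20,.30,191)"
```

```text
slide [0.4649, -0.5918, -0.0605] turn [0.0, -0.11, -167.63] rows 18.104021774268897 23.412628774932028
```

```bash
python3 -m handwheel '{"slide":[[0.03,-0.04,-0.06],[0.06,-0.07,-0.06],[0.08,-0.10,-0.06],[0.10,-0.13,-0.06],[0.12,-0.16,-0.06],[0.15,-0.19,-0.06],[0.17,-0.22,-0.06],[0.2,-0.25,-0.06],[0.22,-0.28,-0.06],[0.24,-0.31,-0.06],[0.26,-0.33,-0.06],[0.28,-0.36,-0.06]],"turn":[[0,0,-7],[0,0,-14],[0,0,-21],[0,0,-28],[0,0,-35],[0,0,-42],[0,0,-49],[0,0,-56],[0,0,-63],[0,0,-70],[0,0,-77],[0,0,-84]],"fingers":[1,1,1,1,1,1,1,1,1,1,1,1]}'
python3 -c "
from h import *
st();goto(.42,.20,.30,191)"
```

```text
clock: 1.7
tcp_pos: [0.3429, -0.0851, 0.2995]
orientation: [0.001, 0.59, 0.807, 0.0]
wrist_force: [1.6, -0.4, 0.1]
finger_gap: 0.0853
t 1.7 tcp [ 0.3429 -0.0851  0.2995] yaw 107.69 tilt [0.0015 0.    ] F [ 1.6 -0.4  0.1] gap 0.0853 j [-0.47 -0.13 -0.31  1.4   0.    0.79]
slide [0.2481, 0.1601, -0.0003] turn [0.05, 0.08, -83.31] rows 7.081643392619699 11.635947439787135
```

```bash
python3 -m handwheel '{"slide":[[0.03,0.02,0],[0.06,0.04,0],[0.09,0.06,0],[0.12,0.08,0],[0.15,0.1,0],[0.18,0.12,0],[0.21,0.14,0],[0.248,0.16,0],[0.248,0.16,0],[0.248,0.16,0],[0.248,0.16,0],[0.248,0.16,0]],"turn":[[0,0,-7],[0,0,-14],[0,0,-21],[0,0,-28],[0,0,-35],[0,0,-42],[0,0,-49],[0,0,-56],[0,0,-63],[0,0,-70],[0,0,-77],[0,0,-83.3]],"fingers":[1,1,1,1,1,1,1,1,1,1,1,1]}'
python3 - <<'E'
from h import *
st();cap('wrist','w2')
E
```

```text
clock: 2.7
tcp_pos: [0.4198, 0.2005, 0.2996]
orientation: [0.001, -0.099, 0.995, -0.0]
wrist_force: [0.6, 0.1, 0.3]
finger_gap: 0.0853
t 2.7 tcp [0.4198 0.2005 0.2996] yaw -168.59 tilt [ 0.0013 -0.0001] F [0.6 0.1 0.3] gap 0.0853 j [ 0.27  0.09 -0.09  1.39 -0.    0.07]
```

View pics/w2.png

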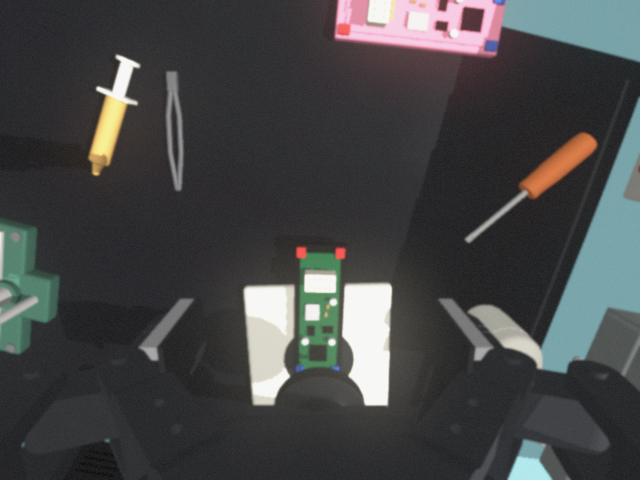

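The carrier is clear here: red clamps at (302,252) and (341,253), blue clamps at (299,368) and (337,369), connector at (320,282). I'll measure its pose from the clamp and connector centroids.

```bash
cat >> h.py <<'E'
def rayz(c,px,z):
    K=np.array(c['intrinsics']); p=cv2.undistortPoints(np.array(px,float).reshape(-1,1,2),K,np.array(c['distortion'])).reshape(-1,2)
    R=np.array(c['R']);t=np.array(c['t']); o=-R.T@t; d=np.c_[p,np.ones(len(p))]@R; return o+d*((z-o[2])/d[:,2])[:,None]
def blobs(c,kind,amin=15):
    hsv=cv2.cvtColor(c['frame'],cv2.COLOR_RGB2HSV).astype(int);h,s,v=hsv[...,0],hsv[...,1],hsv[...,2]
    m={'red':((h>172)|(h<7))&(s>150)&(v>90),'blue':(h>105)&(h<125)&(s>130)&(v>40),'green':(h>50)&(h<85)&(s>120)&(v>40),'yellow':(h>20)&(h<32)&(s>150)&(v>120)}[kind].astype(np.uint8)
    n,l,stt,cen=cv2.connectedComponentsWithStats(m); return [(cen[i].round(1).tolist(),int(stt[i,4]),stt[i,:4].tolist()) for i in range(1,n) if stt[i,4]>=amin],l
E
python3 - <<'E'
from h import *
c=np.load('/tmp/w2.npz');W=cloud(c)
for k in('red','blue'):
    b,_=blobs(c,k); 
    for q in b: 
        u,v=map(int,q[0]); print(k,q,W[v,u].round(4),rayz(c,q[0],.034).round(4))
b,l=blobs(c,'green',800)
print(b)
for q in b: 
    if 290<q[0][0]<350:
        i=l[int(q[0][1])-8:int(q[0][1])+40]
        
x,y,z=[W[...,i] for i in range(3)]
hsv=cv2.cvtColor(c['frame'],cv2.COLOR_RGB2HSV).astype(int)
m=(z>.037)&(z<.06)&(x>.44)&(x<.56)&(abs(y-.225)<.06); P=W[m];print('conn',cv2.minAreaRect(P[:,:2].astype(np.float32)),np.median(P[:,2]),len(P))
m=(z>.02)&(z<.06)&(x>.44)&(x<.64)&(abs(y-.225)<.06); P=W[m];print('carr',cv2.minAreaRect(P[:,:2].astype(np.float32)),len(P))
m=(z>.07)&(z<.115)&(x>.5)&(x<.7)&(abs(y-.235)<.08); P=W[m];print('ring',P.min(0),P.max(0),len(P))
E
```

```text
red ([343.2, 29.3], 74, [339, 25, 10, 9]) [0.2418 0.1925 0.0179] [[0.2463 0.1925 0.034 ]]
red ([300.5, 251.8], 105, [296, 247, 11, 11]) [0.475  0.1935 0.0312] [[0.4749 0.1942 0.034 ]]
red ([340.0, 252.6], 100, [335, 248, 11, 11]) [0.4677 0.2379 0.0298] [[0.4671 0.2375 0.034 ]]
blue ([498.6, 0.9], 21, [495, 0, 8, 3]) [0.183  0.3391 0.0156] [[0.1912 0.3332 0.034 ]]
blue ([491.3, 45.6], 38, [487, 43, 9, 6]) [0.2248 0.3442 0.0167] [[0.2306 0.3381 0.034 ]]
blue ([299.3, 368.2], 24, [296, 366, 8, 5]) [0.623  0.2203 0.0309] [[0.6212 0.2204 0.034 ]]
blue ([335.8, 367.8], 15, [333, 367, 6, 3]) [0.6126 0.2634 0.0313] [[0.6118 0.2641 0.034 ]]
[]
conn ((0.5027114748954773, 0.22174546122550964), (0.020192036405205727, 0.03339817747473717), 10.55992317199707) 0.04543434194061182 574
carr ((0.5466748476028442, 0.22917258739471436), (0.16963070631027222, 0.06016554310917854), 10.05980110168457) 6333
ring [0.56918713 0.1953482  0.09984227] [0.61394203 0.28674392 0.11499255] 675
```

```bash
python3 -c "
from h import *
goto(.503,.2217,.10,190.06);goto(.503,.2217,.019,190.06)"
```

```text
slide [-0.0855, 0.0043, 0.1998] turn [-0.02, 0.09, 1.57] rows 5.212840518350394 0.21954883069190298
slide [-0.0853, 0.0043, 0.2808] turn [-0.02, 0.09, 1.57] rows 7.039229133653275 0.21954883069190298
```

```bash
python3 -m handwheel '{"slide":[[-0.03,0.004,0.03],[-0.06,0.004,0.06],[-0.085,0.0043,0.09],[-0.0855,0.0043,0.13],[-0.0855,0.0043,0.17],[-0.0855,0.0043,0.2],[-0.0855,0.0043,0.22],[-0.0855,0.0043,0.22],[-0.0855,0.0043,0.22]],"turn":[[0,0.09,1.6],[0,0.09,1.6],[0,0.09,1.6],[0,0.09,1.6],[0,0.09,1.6],[0,0.09,1.6],[0,0.09,1.6],[0,0.09,1.6],[0,0.09,1.6]],"fingers":[1,1,1,1,1,1,1,1,1]}'
python3 - <<'E'
from h import *
st();cap('wrist','w3');goto(.503,.2217,.019,190.06)
E
```

```text
clock: 3.5
tcp_pos: [0.5022, 0.2213, 0.0791]
orientation: [-0.001, -0.087, 0.996, -0.0]
wrist_force: [-0.2, -0.4, 0.2]
finger_gap: 0.0853
t 3.5 tcp [0.5022 0.2213 0.0791] yaw -170.07 tilt [-0.0026 -0.001 ] F [-0.2 -0.4  0.2] gap 0.0853 j [ 0.27  0.37 -0.29  0.92 -0.    0.1 ]
slide [0.0006, 0.0001, 0.0617] turn [-0.01, 0.03, -0.11] rows 1.479221717198558 0.0157837606633475
```

View pics/w3.png

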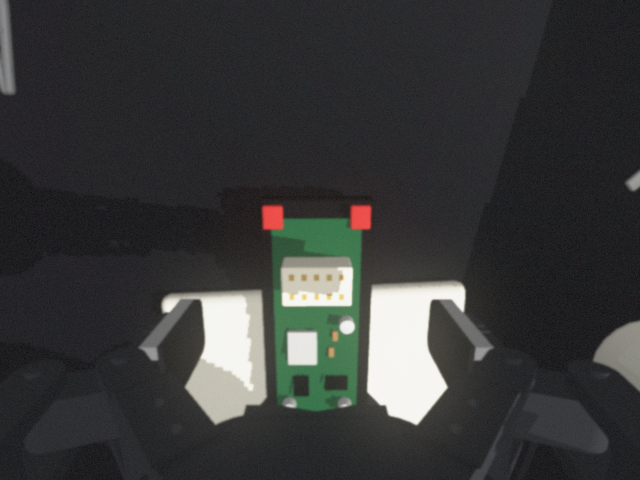

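The carrier is centred between the fingers (frame about 265–370, fingers about 180 and 458). I'll descend and close.

```bash
python3 -m handwheel '{"slide":[[0.0006,0,0.03],[0.0006,0,0.05],[0.0006,0,0.06],[0.0006,0,0.06],[0.0006,0,0.06],[0.0006,0,0.06],[0.0006,0,0.06],[0.0006,0,0.06],[0.0006,0,0.06],[0.0006,0,0.06],[0.0006,0,0.06]],"turn":[[0,0,0],[0,0,0],[0,0,0],[0,0,0],[0,0,0],[0,0,0],[0,0,0],[0,0,0],[0,0,0],[0,0,0],[0,0,0]],"fingers":[1,1,1,0.8,0.7,0.65,0.6,0.6,0.6,0.6,0.6]}' 60
python3 - <<'E'
from h import *
st();cap('wrist','w4');goto(.503,.2217,.019,190.06)
E
```

```text
clock: 4.47
tcp_pos: [0.5042, 0.2219, 0.0228]
orientation: [0.002, -0.087, 0.996, 0.0]
wrist_force: [-2.2, -0.7, 6.6]
finger_gap: 0.0579
t 4.47 tcp [0.5042 0.2219 0.0228] yaw -170.05 tilt [0.0034 0.0006] F [-2.2 -0.7  6.6] gap 0.0579 j [ 0.27  0.43 -0.36  0.78 -0.    0.1 ]
slide [0.0012, -0.0, 0.0038] turn [-0.0, 0.2, -0.11] rows 0.09658096493797899 0.03238185112830685
```

View pics/w4.png

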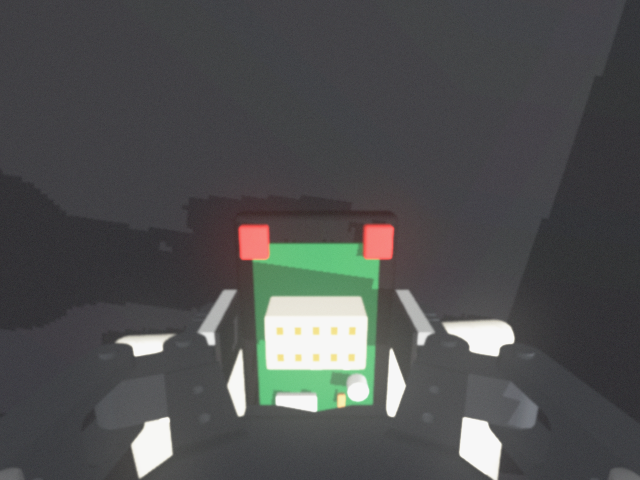

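Gripped, but it ended 3.8 mm high with 6.6 N upward. I'll open a little and check the height before gripping again.

```bash
python3 -m handwheel '{"slide":[[0,0,0],[0,0,0],[0,0,0],[0,0,0.002],[0,0,0.004],[0,0,0.004]],"turn":[[0,0,0],[0,0,0],[0,0,0],[0,0,0],[0,0,0],[0,0,0]],"fingers":[0.9,0.9,0.9,0.9,0.9,0.9]}'
python3 -c "
from h import *
st()"
```

```text
clock: 5.02
tcp_pos: [0.5038, 0.2218, 0.0182]
orientation: [0.001, -0.087, 0.996, 0.0]
wrist_force: [-0.4, 0.3, -0.4]
finger_gap: 0.0769
t 5.02 tcp [0.5038 0.2218 0.0182] yaw -170.05 tilt [0.0026 0.0003] F [-0.4  0.3 -0.4] gap 0.0769 j [ 0.27  0.43 -0.36  0.77 -0.    0.1 ]
```

```bash
python3 -m handwheel '{"slide":[[0,0,0],[0,0,0],[0,0,0],[0,0,0],[0,0,0],[0,0,0],[0,0,0],[0,0,0]],"turn":[[0,0,0],[0,0,0],[0,0,0],[0,0,0],[0,0,0],[0,0,0],[0,0,0],[0,0,0]],"fingers":[0.75,0.72,0.7,0.68,0.66,0.66,0.66,0.66]}' 50
python3 -c "
from h import *
st()"
```

```text
clock: 5.68
tcp_pos: [0.5036, 0.2218, 0.0184]
orientation: [0.001, -0.087, 0.996, 0.0]
wrist_force: [-1.9, -1.0, 4.7]
finger_gap: 0.0586
t 5.68 tcp [0.5036 0.2218 0.0184] yaw -170.05 tilt [0.0023 0.0003] F [-1.9 -1.   4.7] gap 0.0586 j [ 0.27  0.43 -0.36  0.77 -0.    0.1 ]
```

```bash
python3 -m handwheel '{"slide":[[0,0,-0.004],[0,0,-0.008],[0,0,-0.012],[0.01,0,-0.012],[0.03,0,-0.012],[0.06,0,-0.012],[0.09,0,-0.014],[0.12,0,-0.02],[0.14,0,-0.04],[0.14,0,-0.07],[0.14,0,-0.07]],"turn":[[0,0,0],[0,0,0],[0,0,0],[0,0,0],[0,0,0],[0,0,0],[0,0,0],[0,0,0],[0,0,0],[0,0,0],[0,0,0]],"fingers":[0.6,0.6,0.6,0.6,0.6,0.6,0.6,0.6,0.6,0.6,0.6]}' 60
python3 - <<'E'
from h import *
st();cap('scene','s5')
W=cloud(np.load('/tmp/s1.npz')).reshape(-1,3);x,y,z=W.T
th=np.radians(-4);px=(x-.597)*np.cos(th)+(y+.2016)*np.sin(th);py=-(x-.597)*np.sin(th)+(y+.2016)*np.cos(th)
for lo in np.arange(-.36,-.08,.04):
    m=(px>lo)&(px<lo+.04)&(abs(py)<.11)&(z<.3); print(lo.round(2),m.sum(),np.percentile(z[m],99).round(3) if m.any() else '')
E
```

```text
clock: 6.6
tcp_pos: [0.3666, 0.1982, 0.0921]
orientation: [0.004, -0.087, 0.996, 0.001]
wrist_force: [1.2, 0.4, -1.5]
finger_gap: 0.0585
t 6.6 tcp [0.3666 0.1982 0.0921] yaw -170.01 tilt [0.0078 0.002 ] F [ 1.2  0.4 -1.5] gap 0.0585 j [ 0.3   0.11 -0.59  0.86 -0.    0.13]
-0.36 838 0.006
-0.32 870 0.006
-0.28 930 0.006
-0.24 974 0.005
-0.2 1028 0.006
-0.16 178 0.006
-0.12 137 0.021
```

View pics/s5.png

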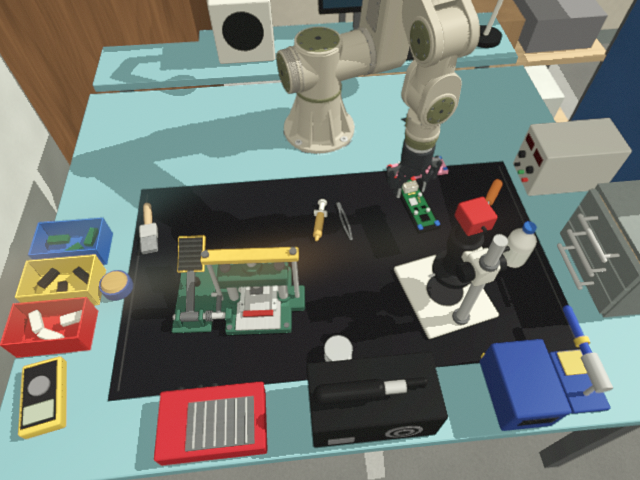

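The carrier is held level and clear of the scope (scene px (420,205)). The strip in front of the press is free. I'll carry it there, turning it in the direction that keeps joint 6 in range.

```bash
python3 -c "
from h import *
goto(.40,.06,.14,190-80);goto(.40,.06,.14,190)"
```

```text
slide [-0.0084, -0.1419, -0.0493] turn [0.38, 0.39, 79.97] rows 3.6071709542176813 11.168948392379713
slide [-0.0084, -0.1419, -0.0493] turn [0.04, 0.5, -0.03] rows 3.6071709542176813 0.07045852384437348
```

```bash
python3 -m handwheel '{"slide":[[0,-0.005,-0.02],[0,-0.015,-0.04],[0,-0.025,-0.049],[0,-0.04,-0.049],[0,-0.055,-0.049],[0,-0.07,-0.049],[0,-0.085,-0.049],[0,-0.1,-0.049],[0,-0.115,-0.049],[-0.008,-0.13,-0.049],[-0.008,-0.14,-0.049],[-0.008,-0.142,-0.049]],"turn":[[0,0.4,5],[0,0.4,11],[0,0.4,18],[0,0.4,25],[0,0.4,32],[0,0.4,39],[0,0.4,46],[0,0.4,53],[0,0.4,60],[0,0.4,67],[0,0.4,74],[0,0.4,80]],"fingers":[0.6,0.6,0.6,0.6,0.6,0.6,0.6,0.6,0.6,0.6,0.6,0.6]}' 60
python3 -c "
from h import *
st()
goto(.42,-.10,.14,30);goto(.42,-.10,.14,110)"
```

```text
clock: 7.65
tcp_pos: [0.4007, 0.0583, 0.1391]
orientation: [-0.0, 0.577, 0.817, 0.003]
wrist_force: [-0.3, 0.6, -2.0]
finger_gap: 0.0581
t 7.65 tcp [0.4007 0.0583 0.1391] yaw 109.5 tilt [0.0031 0.0049] F [-0.3  0.6 -2. ] gap 0.0581 j [-0.06  0.04 -0.54  0.98  0.01  1.17]
slide [-0.1557, -0.0346, -0.0016] turn [0.08, -0.36, 79.5] rows 3.824194617964002 11.103915660530301
slide [-0.1557, -0.0346, -0.0016] turn [0.26, -0.21, -0.5] rows 3.824194617964002 0.08365654820105231
```

```bash
python3 -m handwheel '{"slide":[[-0.01,-0.002,0],[-0.025,-0.005,0],[-0.04,-0.008,0],[-0.055,-0.012,0],[-0.07,-0.015,0],[-0.085,-0.018,0],[-0.1,-0.022,0],[-0.115,-0.025,0],[-0.13,-0.028,0],[-0.145,-0.031,0],[-0.155,-0.034,0],[-0.156,-0.035,0]],"turn":[[0,-0.3,6],[0,-0.3,12],[0,-0.3,19],[0,-0.3,26],[0,-0.3,33],[0,-0.3,40],[0,-0.3,47],[0,-0.3,54],[0,-0.3,61],[0,-0.3,68],[0,-0.3,75],[0,-0.3,79.5]],"fingers":[0.6,0.6,0.6,0.6,0.6,0.6,0.6,0.6,0.6,0.6,0.6,0.6]}' 60
python3 -c "
from h import *
st()
goto(.4424,-.1908,.05,-4)"
```

```text
clock: 8.65
tcp_pos: [0.4206, -0.1025, 0.1376]
orientation: [0.0, 0.967, 0.255, 0.001]
wrist_force: [-0.2, -0.0, -2.9]
finger_gap: 0.0582
t 8.65 tcp [ 0.4206 -0.1025  0.1376] yaw 29.55 tilt [ 0.0018 -0.0002] F [-0.2 -0.  -2.9] gap 0.0582 j [-0.43  0.1  -0.48  0.99  0.    2.2 ]
slide [-0.0247, 0.0875, 0.0877] turn [0.04, -0.1, 33.55] rows 3.0296632977821436 4.686099414318806
```

```bash
python3 -m handwheel '{"slide":[[-0.005,0.015,0.0],[-0.01,0.035,0.01],[-0.015,0.055,0.03],[-0.02,0.075,0.05],[-0.025,0.0875,0.07],[-0.025,0.0875,0.088],[-0.025,0.0875,0.088],[-0.025,0.0875,0.088]],"turn":[[0,0,6],[0,0,13],[0,0,20],[0,0,27],[0,0,33.5],[0,0,33.5],[0,0,33.5],[0,0,33.5]],"fingers":[0.6,0.6,0.6,0.6,0.6,0.6,0.6,0.6]}' 60
python3 - <<'E'
from h import *
st();cap('wrist','w6');cap('scene','s6')
a=cv2.imread('pics/w6.png');b=cv2.imread('pics/s6.png')
cv2.imwrite('pics/c6.png',np.hstack([cv2.resize(a,(400,300)),cv2.resize(b[120:345,130:430],(400,300),interpolation=cv2.INTER_CUBIC)]))
goto(.4424,-.1908,.006,-4)
E
```

```text
clock: 9.32
tcp_pos: [0.441, -0.1904, 0.0482]
orientation: [-0.001, 0.999, -0.034, -0.001]
wrist_force: [-0.6, 0.1, -2.7]
finger_gap: 0.0583
t 9.32 tcp [ 0.441  -0.1904  0.0482] yaw -3.95 tilt [-0.0015  0.002 ] F [-0.6  0.1 -2.7] gap 0.0583 j [-0.58  0.28 -0.5   0.79  0.    2.64]
slide [-0.0002, -0.0001, 0.0442] turn [0.01, -0.12, 0.09] rows 1.0592995870466713 0.021337308913818534
```

View pics/c6.png

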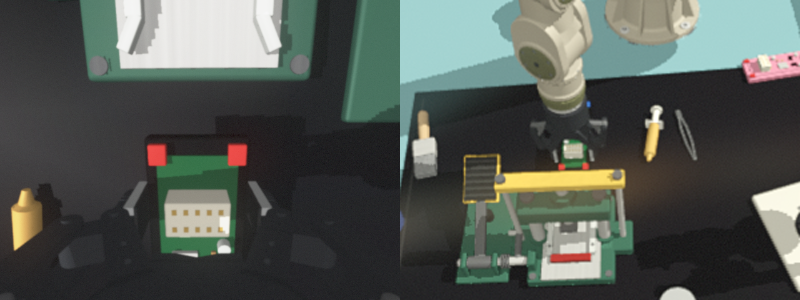

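```bash
python3 -m handwheel '{"slide":[[0,0,0.02],[0,0,0.034],[0,0,0.04],[0,0,0.042],[0,0,0.043],[0,0,0.044]],"turn":[[0,-0.1,0],[0,-0.1,0],[0,-0.1,0],[0,-0.1,0],[0,-0.1,0],[0,-0.1,0]],"fingers":[0.6,0.6,0.6,0.6,0.6,0.6]}' 60
python3 -c "
from h import *
st()"
```

```text
clock: 9.92
tcp_pos: [0.4434, -0.1912, 0.0071]
orientation: [0.001, 0.999, -0.034, 0.001]
wrist_force: [0.3, 0.1, -2.2]
finger_gap: 0.058
t 9.92 tcp [ 0.4434 -0.1912  0.0071] yaw -3.89 tilt [ 0.0018 -0.0012] F [ 0.3  0.1 -2.2] gap 0.058 j [-0.57  0.34 -0.55  0.68 -0.    2.64]
```

```bash
python3 -m handwheel '{"slide":[[0,0,0.001],[0,0,0.002],[0,0,0.003],[0,0,0.003]],"turn":[[0,0,0],[0,0,0],[0,0,0],[0,0,0]],"fingers":[0.6,0.6,0.6,0.6]}' 60
python3 -c "
from h import *
st()"
```

```text
clock: 10.25
tcp_pos: [0.444, -0.1916, 0.0046]
orientation: [0.001, 0.999, -0.034, 0.002]
wrist_force: [1.6, -0.4, -0.7]
finger_gap: 0.0582
t 10.25 tcp [ 0.444  -0.1916  0.0046] yaw -3.89 tilt [ 0.003  -0.0019] F [ 1.6 -0.4 -0.7] gap 0.0582 j [-0.57  0.34 -0.55  0.67  0.    2.64]
```

```bash
python3 -m handwheel '{"slide":[[0,0,0],[0,0,0],[0,0,0],[0,0,-0.003],[0,0,-0.03],[0,0,-0.06],[0,0,-0.09],[-0.01,0,-0.12],[-0.02,0,-0.14],[-0.03,0,-0.14],[-0.04,0,-0.14]],"turn":[[0,0,0],[0,0,0],[0,0,0],[0,0,0],[0,0,0],[0,0,0],[0,0,0],[0,0,-5],[0,0,-12],[0,0,-19],[0,0,-26]],"fingers":[0.8,1,1,1,1,1,1,1,1,1,1]}' 60
python3 -c "
from h import *
st();goto(.34,-.1836,.15,66);goto(.34,-.1836,.15,90)"
```

```text
clock: 11.17
tcp_pos: [0.4043, -0.1893, 0.1465]
orientation: [0.003, 0.981, 0.195, 0.003]
wrist_force: [-0.5, -0.5, 0.1]
finger_gap: 0.0853
t 11.17 tcp [ 0.4043 -0.1893  0.1465] yaw 22.48 tilt [ 0.0063 -0.0043] F [-0.5 -0.5  0.1] gap 0.0853 j [-0.62  0.11 -0.44  1.01  0.    2.13]
slide [-0.0572, -0.0298, -0.0039] turn [0.44, -0.09, -43.53] rows 1.5502295812104498 6.079288844310604
slide [-0.0572, -0.0298, -0.0039] turn [0.46, 0.01, -67.53] rows 1.5502295812104498 9.431127998993198
```

```bash
python3 -m handwheel '{"slide":[[-0.005,-0.003,-0.01],[-0.01,-0.006,-0.02],[-0.015,-0.009,-0.03],[-0.02,-0.012,-0.04],[-0.025,-0.015,-0.04],[-0.03,-0.018,-0.04],[-0.035,-0.02,-0.04],[-0.04,-0.022,-0.04],[-0.045,-0.025,-0.04],[-0.05,-0.028,-0.04],[-0.055,-0.03,-0.04],[-0.057,-0.03,-0.04]],"turn":[[0,0,-7],[0,0,-14],[0,0,-21],[0,0,-28],[0,0,-35],[0,0,-42],[0,0,-49],[0,0,-56],[0,0,-63],[0,0,-70],[0,0,-77],[0,0,-84]],"fingers":[1,1,1,1,1,1,1,1,1,1,1,1]}'
python3 -c "
from h import *
st();goto(.345,-.1836,.19,176)"
```

```text
clock: 12.17
tcp_pos: [0.339, -0.1828, 0.1862]
orientation: [0.004, 0.596, 0.803, 0.0]
wrist_force: [-0.3, 0.5, -0.2]
finger_gap: 0.0857
t 12.17 tcp [ 0.339  -0.1828  0.1862] yaw 106.81 tilt [ 0.0058 -0.0041] F [-0.3  0.5 -0.2] gap 0.0857 j [-0.7  -0.03 -0.5   1.1   0.    0.57]
slide [-0.0025, 0.0055, -0.0037] turn [0.03, 0.43, -69.19] rows 0.17020094059707835 9.663236342432562
```

```bash
python3 -m handwheel '{"slide":[[0,0,0],[0,0,0],[0,0,0],[0,0,0],[0,0.003,0],[0,0.005,0],[-0.0025,0.0055,0],[-0.0025,0.0055,0],[-0.0025,0.0055,0],[-0.0025,0.0055,0],[-0.0025,0.0055,-0.004],[-0.0025,0.0055,-0.004]],"turn":[[0,0.4,-7],[0,0.4,-14],[0,0.4,-21],[0,0.4,-28],[0,0.4,-35],[0,0.4,-42],[0,0.4,-49],[0,0.4,-56],[0,0.4,-63],[0,0.4,-69.2],[0,0.4,-69.2],[0,0.4,-69.2]],"fingers":[1,1,1,1,1,1,1,1,1,1,1,1]}'
python3 - <<'E'
from h import *
st();c=cap('wrist','w7');W=cloud(c);x,y,z=[W[...,i] for i in range(3)]
for z0,z1 in((.006,.04),(.025,.05)):
    m=(z>z0)&(z<z1)&(x>.29)&(x<.5)&(y>-.27)&(y<-.11)
    m=cv2.morphologyEx(m.astype(np.uint8),cv2.MORPH_OPEN,np.ones((3,3)))
    n,l,s,_=cv2.connectedComponentsWithStats(m)
    for i in range(1,n):
        if s[i,4]>150: P=W[l==i];print(z0,s[i],cv2.minAreaRect(P[:,:2].astype(np.float32)),P[:,2].mean())
for k in('red','blue'):
    for q in blobs(c,k)[0]: print(k,q,rayz(c,q[0],.02).round(4))
E
```

```text
clock: 13.17
tcp_pos: [0.3451, -0.1837, 0.191]
orientation: [0.001, 0.036, 0.999, -0.0]
wrist_force: [-0.3, -0.7, 0.1]
finger_gap: 0.0852
t 13.17 tcp [ 0.3451 -0.1837  0.191 ] yaw 175.84 tilt [ 0.0013 -0.0005] F [-0.3 -0.7  0.1] gap 0.0852 j [-0.7  -0.02 -0.47  1.12  0.   -0.62]
0.006 [  279   184    71   180 11979] ((0.39850616455078125, -0.18908429145812988), (0.060152336955070496, 0.17065344750881195), 86.18455505371094) 0.015119998465816976
0.025 [296 323  39  24 923] ((0.44296011328697205, -0.19190366566181183), (0.033580951392650604, 0.020785192027688026), 86.33551788330078) 0.030984537389651262
blue ([285.8, 193.8], 64, [281, 188, 14, 17]) [[ 0.3186 -0.2066  0.02  ]]
blue ([340.9, 193.7], 57, [334, 188, 14, 16]) [[ 0.3218 -0.1617  0.02  ]]
```

View pics/w7.png

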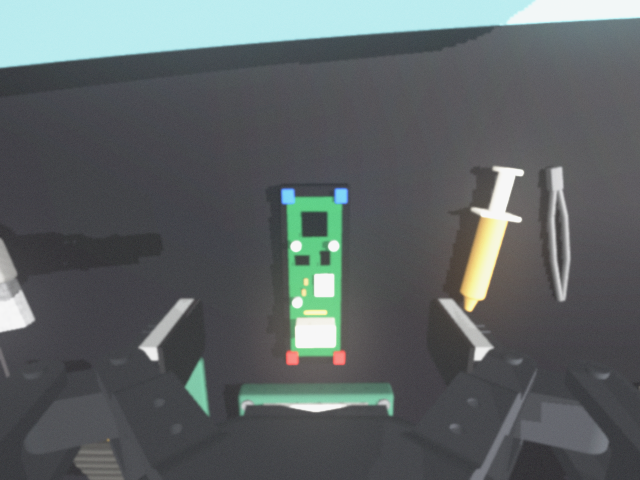

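```bash
python3 - <<'E'
from h import *
for f in('w6','w2','s5','top0'):
    c=np.load(f'/tmp/{f}.npz');W=cloud(c)
    x,y,z=[W[...,i] for i in range(3)]; th=np.radians(-3.9)
    px=(x-.5965)*np.cos(th)+(y+.2016)*np.sin(th);py=-(x-.5965)*np.sin(th)+(y+.2016)*np.cos(th)
    hsv=cv2.cvtColor(c['frame'],cv2.COLOR_RGB2HSV).astype(int)
    bed=(hsv[...,1]<60)&(hsv[...,2]>130)&(abs(py)<.06)&(px>-.09)&(px<-.02)&(z>.015)&(z<.045)
    if bed.sum()>50:
        for a in np.arange(-.08,-.03,.01):
            m=bed&(px>a)&(px<a+.01); 
            if m.sum()>8: print(f,a.round(2),'py',py[m].min().round(4),py[m].max().round(4),'mid',((py[m].min()+py[m].max())/2).round(4),'z',np.median(z[m]).round(4),m.sum())
        print(f,'front px',np.percentile(px[bed],1).round(4))
    r=((hsv[...,0]>172)|(hsv[...,0]<7))&(hsv[...,1]>130)&(abs(py)<.06)&(abs(px-.045)<.03)
    if r.sum()>10: print(f,'stop',px[r].min().round(4),px[r].max().round(4),'py',py[r].min().round(4),py[r].max().round(4),'z',np.median(z[r]).round(4),r.sum())
    g=(hsv[...,0]>50)&(hsv[...,0]<90)&(hsv[...,1]>60)&(abs(py)<.1)&(px<-.05)&(px>-.12)&(z>.012)&(z<.03)
    if g.sum()>50:print(f,'base',cv2.minAreaRect(W[g][:,:2].astype(np.float32)),px[g].min().round(4),py[g].min().round(4),py[g].max().round(4))
E
```

```text
w6 -0.08 py -0.0528 0.0512 mid -0.0008 z 0.0258 5414
w6 -0.07 py -0.0542 0.0526 mid -0.0008 z 0.026 7298
w6 -0.06 py -0.0524 0.0513 mid -0.0005 z 0.0261 7333
w6 -0.05 py -0.0525 0.0513 mid -0.0006 z 0.026 7466
w6 -0.04 py -0.0512 0.0512 mid -0.0 z 0.0256 728
w6 front px -0.0775
w6 base ((0.528819739818573, -0.19781991839408875), (0.14874127507209778, 0.035555798560380936), 86.10139465332031) -0.0856 -0.0752 0.0735
w2 -0.08 py 0.0474 0.0597 mid 0.0536 z 0.023 43
w2 -0.07 py 0.0478 0.0511 mid 0.0495 z 0.023 40
w2 -0.06 py 0.0479 0.0509 mid 0.0494 z 0.023 32
w2 -0.05 py 0.0485 0.0511 mid 0.0498 z 0.0232 32
w2 -0.04 py 0.0491 0.052 mid 0.0505 z 0.0227 29
w2 front px -0.0782
w2 base ((0.5317382216453552, -0.14009037613868713), (0.03778916597366333, 0.03750200569629669), 86.17352294921875) -0.0875 0.038 0.0758
s5 stop 0.0396 0.0553 py -0.033 0.0338 z 0.036 166
top0 -0.08 py -0.0505 0.0514 mid 0.0004 z 0.0269 139
top0 -0.07 py -0.0501 0.0517 mid 0.0008 z 0.0284 151
top0 -0.06 py -0.0502 0.0521 mid 0.001 z 0.0278 150
top0 -0.05 py -0.0494 0.053 mid 0.0018 z 0.0291 142
top0 -0.04 py -0.0491 0.053 mid 0.0019 z 0.0281 145
top0 front px -0.0781
top0 base ((0.528293251991272, -0.19686970114707947), (0.15012751519680023, 0.03619197756052017), 86.0571517944336) -0.0865 -0.075 0.0751
```

```bash
python3 -c "
from h import *
goto(.3366,-.185,.005,176.18)"
```

```text
slide [0.0088, -0.0018, 0.1858] turn [-0.03, 0.09, -0.34] rows 4.461928585032165 0.04927741426373708
```

```bash
python3 -m handwheel '{"slide":[[0.0088,-0.0018,0.03],[0.0088,-0.0018,0.07],[0.0088,-0.0018,0.11],[0.0088,-0.0018,0.14],[0.0088,-0.0018,0.165],[0.0088,-0.0018,0.178],[0.0088,-0.0018,0.184],[0.0088,-0.0018,0.185],[0.0088,-0.0018,0.185]],"turn":[[0,0.1,-0.3],[0,0.1,-0.3],[0,0.1,-0.3],[0,0.1,-0.3],[0,0.1,-0.3],[0,0.1,-0.3],[0,0.1,-0.3],[0,0.1,-0.3],[0,0.1,-0.3]],"fingers":[1,1,1,1,1,1,1,1,1]}'
python3 -c "
from h import *
st();goto(.3366,-.185,.005,176.18)"
```

```text
clock: 13.97
tcp_pos: [0.3368, -0.1852, 0.0062]
orientation: [-0.0, 0.034, 0.999, -0.0]
wrist_force: [-0.6, -0.7, 0.3]
finger_gap: 0.0853
t 13.97 tcp [ 0.3368 -0.1852  0.0062] yaw 176.09 tilt [-0.0002 -0.0005] F [-0.6 -0.7  0.3] gap 0.0853 j [-0.71  0.19 -0.78  0.61 -0.   -0.64]
slide [0.0002, 0.0002, 0.0012] turn [-0.03, -0.01, -0.09] rows 0.028722334115563065 0.013958770040092444
```

```bash
python3 -m handwheel '{"slide":[[0,0,0.001],[0,0,0.001],[0,0,0.001],[0,0,0.001],[0,0,0.001],[0,0,0.001],[0,0,0.001],[0,0,0.001],[0,0,0.001]],"turn":[[0,0,0],[0,0,0],[0,0,0],[0,0,0],[0,0,0],[0,0,0],[0,0,0],[0,0,0],[0,0,0]],"fingers":[0.8,0.75,0.72,0.7,0.68,0.66,0.64,0.62,0.6]}' 60
python3 - <<'E'
from h import *
st();cap('wrist','w8')
E
```

```text
clock: 14.72
tcp_pos: [0.3375, -0.1855, 0.0065]
orientation: [0.001, 0.034, 0.999, -0.001]
wrist_force: [-2.3, 1.8, 14.2]
finger_gap: 0.0588
t 14.72 tcp [ 0.3375 -0.1855  0.0065] yaw 176.1 tilt [ 0.0013 -0.0015] F [-2.3  1.8 14.2] gap 0.0588 j [-0.71  0.19 -0.77  0.61 -0.   -0.64]
```

View pics/w8.png

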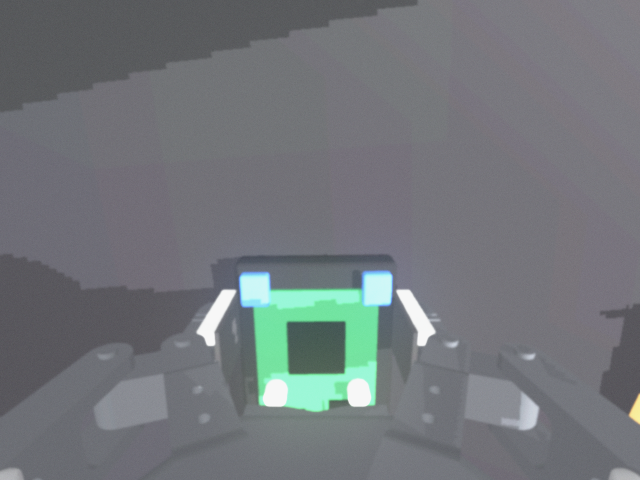

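Gripped square across the tail (blue clamps at (255,289) and (377,288)). I'll lift and check that it is level.

```bash
python3 -m handwheel '{"slide":[[0,0,-0.005],[0,0,-0.015],[0,0,-0.025],[0,0,-0.035],[0,0,-0.035],[0,0,-0.035]],"turn":[[0,0,0],[0,0,0],[0,0,0],[0,0,0],[0,0,0],[0,0,0]],"fingers":[0.6,0.6,0.6,0.6,0.6,0.6]}' 80
python3 - <<'E'
from h import *
st();c=cap('scene','s9');W=cloud(c);x,y,z=[W[...,i] for i in range(3)]
hsv=cv2.cvtColor(c['frame'],cv2.COLOR_RGB2HSV).astype(int)
m=(z>.03)&(z<.09)&(x>.29)&(x<.5)&(y>-.235)&(y<-.14)
g=m&(hsv[...,0]>50)&(hsv[...,0]<85)&(hsv[...,1]>110); P=W[g]; print(len(P),P.min(0),P.max(0))
A=np.c_[P[:,0],P[:,1],np.ones(len(P))]; print('plane',np.linalg.lstsq(A,P[:,2],rcond=None)[0])
for a in np.arange(.32,.5,.02):
    k=(P[:,0]>a)&(P[:,0]<a+.02); 
    if k.sum()>5: print(a.round(2),np.median(P[k,2]).round(4),k.sum())
b=cv2.imread('pics/s9.png');cv2.imwrite('pics/c9.png',cv2.resize(b[120:300,150:390],(800,600),interpolation=cv2.INTER_CUBIC))
E
```

```text
clock: 15.27
tcp_pos: [0.3377, -0.1858, 0.0418]
orientation: [0.001, 0.034, 0.999, -0.001]
wrist_force: [0.2, 0.3, -2.5]
finger_gap: 0.0576
t 15.27 tcp [ 0.3377 -0.1858  0.0418] yaw 176.1 tilt [ 0.0022 -0.0025] F [ 0.2  0.3 -2.5] gap 0.0576 j [-0.71  0.13 -0.73  0.71 -0.   -0.64]
404 [ 0.31824717 -0.21519454  0.0414597 ] [ 0.467458   -0.16250834  0.0552069 ]
plane [-0.0080864   0.00301177  0.05235875]
0.32 0.0497 71
0.34 0.049 59
0.36 0.0492 78
0.38 0.0486 75
0.4 0.0486 41
0.42 0.048 14
0.44 0.0473 33
0.46 0.0486 27
```

View pics/c9.png

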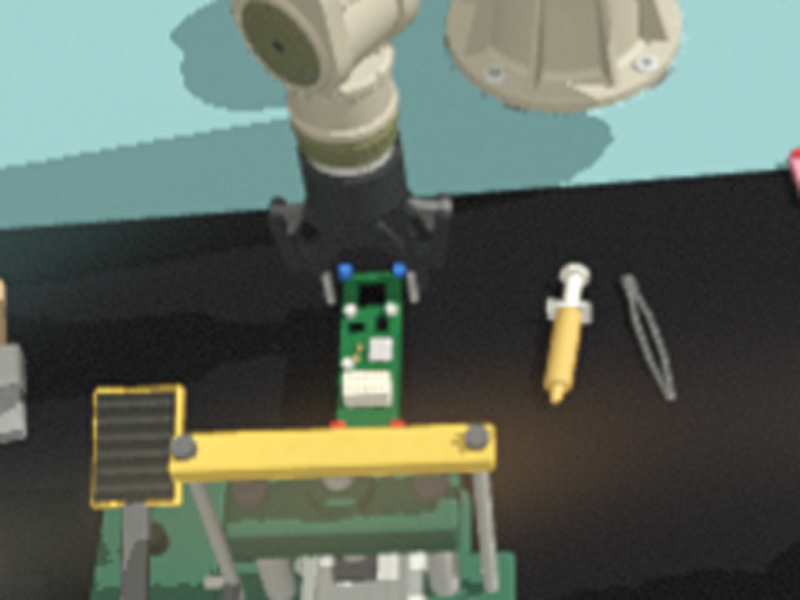

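Level to within about 0.5°. Now I'll work out the feed.

```bash
python3 -c "
from h import *
goto(.4900,-.1957,.0385,176.1)"
```

```text
slide [-0.153, 0.0002, 0.0031] turn [-0.1, 0.09, 0.01] rows 3.6700899792732478 0.018171044099204618
```

```bash
python3 -m handwheel '{"slide":[[-0.01,0,0.002],[-0.025,0,0.003],[-0.035,0,0.003],[-0.042,0,0.003],[-0.05,0,0.003],[-0.057,0,0.003],[-0.064,0,0.003],[-0.072,0,0.003],[-0.08,0,0.003],[-0.088,0,0.003],[-0.095,0,0.003],[-0.1,0,0.003]],"turn":[[0,-0.2,0],[0,-0.2,0],[0,-0.2,0],[0,-0.2,0],[0,-0.2,0],[0,-0.2,0],[0,-0.2,0],[0,-0.2,0],[0,-0.2,0],[0,-0.2,0],[0,-0.2,0],[0,-0.2,0]],"fingers":[0.6,0.6,0.6,0.6,0.6,0.6,0.6,0.6,0.6,0.6,0.6,0.6]}' 80
python3 - <<'E'
from h import *
st();c=cap('scene','s10');b=cv2.imread('pics/s10.png');cv2.imwrite('pics/c10.png',cv2.resize(b[190:340,150:350],(800,600),interpolation=cv2.INTER_CUBIC))
E
```

```text
clock: 16.32
tcp_pos: [0.4381, -0.1925, 0.0386]
orientation: [0.003, 0.034, 0.999, -0.001]
wrist_force: [0.3, 0.2, -2.8]
finger_gap: 0.0575
t 16.32 tcp [ 0.4381 -0.1925  0.0386] yaw 176.12 tilt [ 0.0053 -0.0022] F [ 0.3  0.2 -2.8] gap 0.0575 j [-0.58  0.29 -0.52  0.75  0.   -0.51]
```

View pics/c10.png

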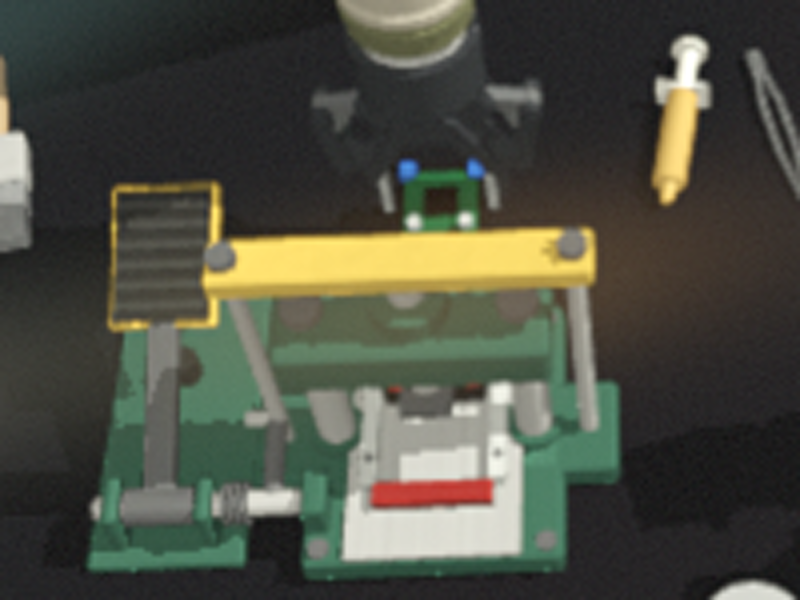

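```bash
python3 -m handwheel '{"slide":[[-0.003,0,0.002],[-0.007,0,0.004],[-0.013,0,0.0045],[-0.019,0,0.0045],[-0.025,0,0.0045],[-0.03,0,0.0045],[-0.035,0,0.0045],[-0.038,0,0.0045],[-0.04,0,0.0045]],"turn":[[0,0,0],[0,0,0],[0,0,0],[0,0,0],[0,0,0],[0,0,0],[0,0,0],[0,0,0],[0,0,0]],"fingers":[0.6,0.6,0.6,0.6,0.6,0.6,0.6,0.6,0.6]}' 80
python3 -c "
from h import *
st();goto(.4900,-.1957,.0325,176.1)"
```

```text
clock: 17.12
tcp_pos: [0.4794, -0.1955, 0.0345]
orientation: [0.003, 0.034, 0.999, -0.001]
wrist_force: [0.2, -0.8, -2.0]
finger_gap: 0.0576
t 17.12 tcp [ 0.4794 -0.1955  0.0345] yaw 176.14 tilt [ 0.0065 -0.0027] F [ 0.2 -0.8 -2. ] gap 0.0576 j [-0.54  0.36 -0.43  0.77  0.   -0.48]
slide [-0.0105, 0.0005, 0.002] turn [-0.13, 0.38, 0.04] rows 0.2579829514649909 0.05679837472753581
```

```bash
python3 -m handwheel '{"slide":[[-0.001,0,0.001],[-0.003,0,0.002],[-0.005,0,0.002],[-0.007,0,0.002],[-0.008,0,0.002],[-0.009,0,0.002],[-0.0095,0,0.002]],"turn":[[0,0.2,0],[0,0.3,0],[0,0.3,0],[0,0.3,0],[0,0.3,0],[0,0.3,0],[0,0.3,0]],"fingers":[0.6,0.6,0.6,0.6,0.6,0.6,0.6]}' 80
python3 -c "
from h import *
st()"
```

```text
clock: 17.7
tcp_pos: [0.4889, -0.1962, 0.0327]
orientation: [0.001, 0.034, 0.999, -0.001]
wrist_force: [-3.4, -0.6, 4.7]
finger_gap: 0.0579
t 17.7 tcp [ 0.4889 -0.1962  0.0327] yaw 176.14 tilt [ 0.0013 -0.0025] F [-3.4 -0.6  4.7] gap 0.0579 j [-0.53  0.38 -0.41  0.78 -0.   -0.47]
```

Bed contact (Fz rose from −2 to +4.7 N) with light drag. I'll push on in small steps until it meets the stop.

```bash
python3 -m handwheel '{"slide":[[-0.001,0,-0.0005],[-0.002,0,-0.0005],[-0.003,0,-0.0005],[-0.0035,0,-0.0005],[-0.0035,0,-0.0005]],"turn":[[0,0,0],[0,0,0],[0,0,0],[0,0,0],[0,0,0]],"fingers":[0.6,0.6,0.6,0.6,0.6]}' 80
python3 - <<'E'
from h import *
st();c=cap('scene','s11');b=cv2.imread('pics/s11.png');cv2.imwrite('pics/c11.png',cv2.resize(b[230:320,200:320],(800,600),interpolation=cv2.INTER_CUBIC))
E
```

```text
clock: 18.12
tcp_pos: [0.4901, -0.1961, 0.0328]
orientation: [-0.002, 0.034, 0.999, -0.001]
wrist_force: [-9.1, -0.9, 5.2]
finger_gap: 0.0573
t 18.12 tcp [ 0.4901 -0.1961  0.0328] yaw 176.1 tilt [-0.0034 -0.0021] F [-9.1 -0.9  5.2] gap 0.0573 j [-0.53  0.38 -0.4   0.79 -0.   -0.46]
```

View pics/c11.png

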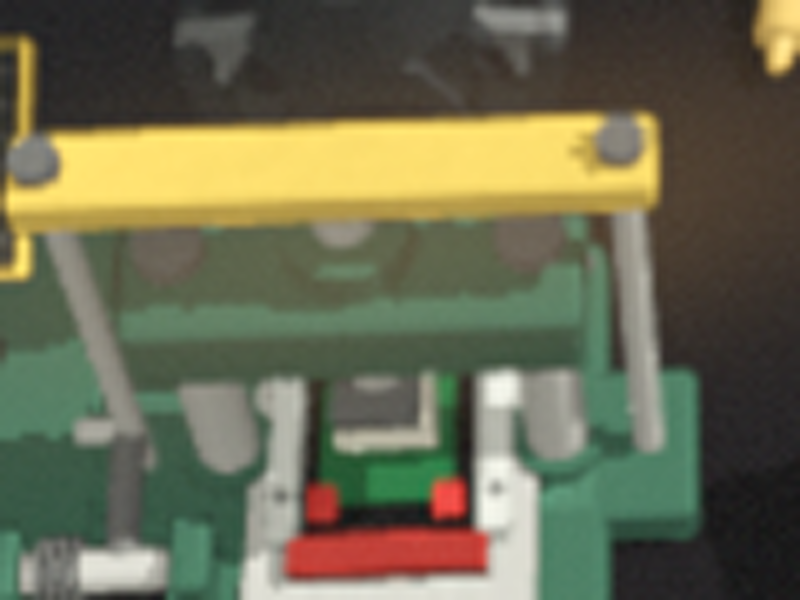

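```bash
python3 -m handwheel '{"slide":[[-0.003,0,0],[-0.004,0,0],[-0.004,0,0],[-0.001,0,0]],"turn":[[0,0,0],[0,0,0],[0,0,0],[0,0,0]],"fingers":[0.6,0.6,0.6,0.6]}' 80
python3 -c "
from h import *
st()"
```

```text
clock: 18.5
tcp_pos: [0.49, -0.1961, 0.0329]
orientation: [-0.003, 0.034, 0.999, -0.001]
wrist_force: [0.7, 0.9, 0.8]
finger_gap: 0.0578
t 18.5 tcp [ 0.49   -0.1961  0.0329] yaw 176.07 tilt [-0.0053 -0.0019] F [0.7 0.9 0.8] gap 0.0578 j [-0.53  0.38 -0.4   0.79 -0.   -0.46]
```

At the stop: a further 4 mm command produced no motion. Releasing and lifting straight up.

```bash
python3 -m handwheel '{"slide":[[0,0,0],[0,0,0],[0,0,0],[0,0,-0.01],[0,0,-0.03],[0.02,0,-0.06],[0.05,0,-0.1],[0.08,0,-0.14],[0.08,0,-0.17],[0.08,0,-0.17]],"turn":[[0,0,0],[0,0,0],[0,0,0],[0,0,0],[0,0,0],[0,0,0],[0,0,0],[0,0,0],[0,0,0],[0,0,0]],"fingers":[0.8,1,1,1,1,1,1,1,1,1]}' 60
python3 - <<'E'
from h import *
st();c=cap('wrist','w12');W=cloud(c);x,y,z=[W[...,i] for i in range(3)]
m=(z>.03)&(z<.06)&(x>.44)&(x<.53)&(y>-.25)&(y<-.15)
print(cv2.minAreaRect(W[m][:,:2].astype(np.float32)),m.sum(),W[m].min(0),W[m].max(0))
for q in blobs(c,'blue')[0]: print(q,rayz(c,q[0],.046))
m=(z>.06)&(z<.13)&(x>.44)&(x<.56)&(y>-.41)&(y<-.31)
if m.sum()>50: print('pad',cv2.minAreaRect(W[m][:,:2].astype(np.float32)),np.median(W[m],0))
cap('scene','s12');b=cv2.imread('pics/s12.png');cv2.imwrite('pics/c12.png',cv2.resize(b[230:320,200:320],(800,600),interpolation=cv2.INTER_CUBIC))
E
```

```text
clock: 19.33
tcp_pos: [0.4123, -0.1916, 0.211]
orientation: [0.002, 0.035, 0.999, -0.004]
wrist_force: [1.6, -1.6, -0.0]
finger_gap: 0.0853
t 19.33 tcp [ 0.4123 -0.1916  0.211 ] yaw 176.03 tilt [ 0.0033 -0.0079] F [ 1.6 -1.6 -0. ] gap 0.0853 j [-0.61  0.09 -0.31  1.17 -0.   -0.54]
((0.49695611000061035, -0.1999870240688324), (0.09284976869821548, 0.06606291979551315), 89.95685577392578) 4643 [ 0.46390781 -0.24643474  0.0300082 ] [ 0.52999722 -0.15358694  0.0481681 ]
([290.5, 291.7], 32, [287, 287, 13, 15]) [[ 0.46965007 -0.21899675  0.046     ]]
([343.9, 288.3], 34, [337, 286, 14, 10]) [[ 0.46959645 -0.17301273  0.046     ]]
pad ((0.4803122580051422, -0.3491581380367279), (0.03678552806377411, 0.05983550474047661), 1.743636965751648) [ 0.47103246 -0.35773329  0.11125824]
```

View pics/w12.png

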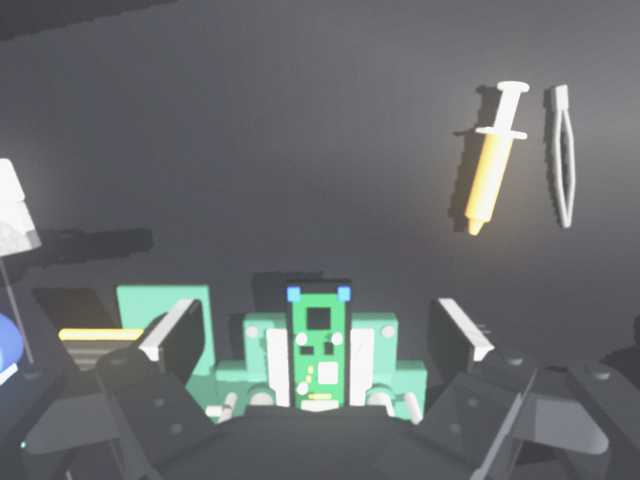

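View pics/c12.png

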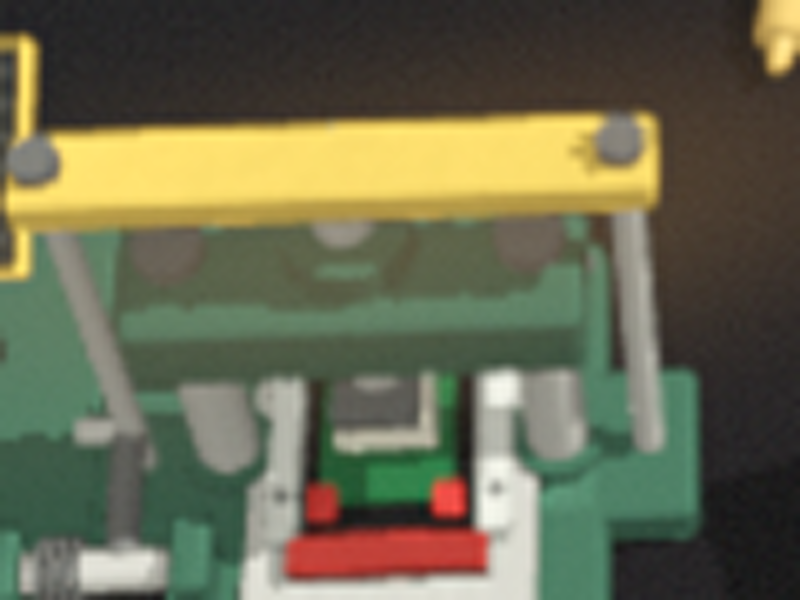

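The carrier lies between the guides with its front at the red stop (crop: clamps at (322,502) and (448,498), stop at y≈550). I'll check this numerically.

```bash
python3 - <<'E'
from h import *
c=np.load('/tmp/s12.npz')
def P(a,b,z,th=np.radians(-3.9)):
    return [.596+a*np.cos(th)-b*np.sin(th),-.2022+a*np.sin(th)+b*np.cos(th),z]
print([q for q in blobs(c,'red',8)[0] if 200<q[0][0]<320 and 230<q[0][1]<330])
for d in(0,-.004,-.008): print(d,proj(c,[P(.032+d,.022,.044),P(.032+d,-.022,.044)]).round(1).tolist())
print('stop top face edges',proj(c,[P(.04,0,.036),P(.04,0,.044)]))
c=np.load('/tmp/w12.npz');W=cloud(c);f=c['frame']
print('tail predicted',proj(c,[P(-.13,.03,.038),P(-.13,-.03,.038),P(-.13,0,.038),P(-.133,0,.038)]).round(1).tolist())
# black frame above bench by depth
x,y,z=[W[...,i] for i in range(3)];th=np.radians(-3.9)
px=(x-.596)*np.cos(th)+(y+.2022)*np.sin(th);py=-(x-.596)*np.sin(th)+(y+.2022)*np.cos(th)
m=(z>.03)&(z<.06)&(abs(py)<.036)&(px<-.09)
for a in np.arange(-.03,.03,.01):
    k=m&(py>a)&(py<a+.01); print(a.round(2),np.sort(px[k])[:3].round(4))
k=m&(px>-.125)&(px<-.10);print('py',py[k].min(),py[k].max())
E
```

```text
[([247.8, 305.3], 27, [246, 302, 5, 7]), ([267.1, 304.7], 28, [265, 302, 5, 6]), ([257.7, 312.1], 192, [243, 309, 30, 8])]
0 [[266.6, 304.5], [247.4, 305.1]]
-0.004 [[266.6, 302.9], [247.5, 303.5]]
-0.008 [[266.7, 301.4], [247.6, 302.0]]
stop top face edges [[257.21875124 309.50074507]
 [256.82607525 307.89114934]]
tail predicted [[354.1, 282.8], [285.7, 282.7], [319.9, 282.8], [319.9, 279.6]]
-0.03 [-0.1304 -0.1304 -0.1304]
-0.02 [-0.1306 -0.1305 -0.1305]
-0.01 [-0.1306 -0.1305 -0.1305]
0.0 [-0.1306 -0.1306 -0.1305]
0.01 [-0.1308 -0.1308 -0.1307]
0.02 [-0.131  -0.1308 -0.1308]
py -0.03155181367467077 0.028018671367512665
```

Seated: tail edge at press x = −130.6 mm (nominal −130), and the clamps match the home projection within 0.4 px. Now I'll measure the pedal pad.

```bash
python3 - <<'E'
from h import *
th=np.radians(-3.9)
for f in('s12','top0'):
    c=np.load(f'/tmp/{f}.npz');W=cloud(c);x,y,z=[W[...,i] for i in range(3)]
    px=(x-.596)*np.cos(th)+(y+.2022)*np.sin(th);py=-(x-.596)*np.sin(th)+(y+.2022)*np.cos(th)
    m=(py<-.105)&(py>-.2)&(px>-.14)&(px<-.02)&(z>.06)&(z<.14)
    q=m&(abs(py+.15)<.02)
    print(f,'px',np.percentile(px[m],[1,99]).round(4),'py',np.percentile(py[m],[1,99]).round(4))
    for a in np.arange(-.13,-.02,.01):
        k=q&(px>a)&(px<a+.01); 
        w=m&(px>a)&(px<a+.01)
        if k.sum(): print(a.round(2),np.median(z[k]).round(4),'py',py[w].min().round(4),py[w].max().round(4))
E
```

```text
s12 px [-0.1179 -0.0238] py [-0.1847 -0.1247]
-0.12 0.1138 py -0.1851 -0.124
-0.11 0.1121 py -0.1848 -0.1233
-0.1 0.1077 py -0.1846 -0.124
-0.09 0.1031 py -0.1851 -0.1235
-0.08 0.0991 py -0.1821 -0.1305
-0.07 0.0948 py -0.1824 -0.1298
-0.06 0.0904 py -0.1858 -0.125
-0.05 0.0847 py -0.1858 -0.1246
-0.04 0.077 py -0.1618 -0.1451
-0.03 0.0724 py -0.1614 -0.1456
top0 px [-0.1202 -0.0236] py [-0.1841 -0.1234]
-0.13 0.1129 py -0.1745 -0.1402
-0.12 0.1142 py -0.1845 -0.1228
-0.11 0.1128 py -0.1856 -0.123
-0.1 0.1098 py -0.1844 -0.124
-0.09 0.105 py -0.1853 -0.1236
-0.08 0.1004 py -0.1858 -0.1233
-0.07 0.0964 py -0.1841 -0.1232
-0.06 0.0912 py -0.1849 -0.1232
-0.05 0.0869 py -0.1851 -0.1225
-0.04 0.0774 py -0.1628 -0.1441
-0.03 0.0738 py -0.163 -0.1446
```

```bash
python3 -c "
from h import *
goto(.5057,-.3504,.125,176.1)"
```

```text
slide [-0.1039, -0.1518, 0.0824] turn [-0.32, 0.05, -0.06] rows 4.833497252733278 0.046369799300624445
```

```bash
python3 -m handwheel '{"slide":[[-0.01,-0.03,0],[-0.03,-0.06,0],[-0.06,-0.09,0.01],[-0.09,-0.12,0.02],[-0.104,-0.152,0.04],[-0.104,-0.152,0.06],[-0.104,-0.152,0.075],[-0.104,-0.152,0.082],[-0.104,-0.152,0.082],[-0.104,-0.152,0.082]],"turn":[[-0.3,0,0],[-0.3,0,0],[-0.3,0,0],[-0.3,0,0],[-0.3,0,0],[-0.3,0,0],[-0.3,0,0],[-0.3,0,0],[-0.3,0,0],[-0.3,0,0]],"fingers":[0.6,0.3,0,0,0,0,0,0,0,0]}' 40
python3 - <<'E'
from h import *
st();cap('scene','s13');b=cv2.imread('pics/s13.png');cv2.imwrite('pics/c13.png',cv2.resize(b[150:345,130:390],(800,600),interpolation=cv2.INTER_CUBIC))
goto(.5057,-.3504,.108,176.1);goto(.4907,-.3494,.059,176.1)
E
```

```text
clock: 20.27
tcp_pos: [0.5056, -0.3499, 0.1247]
orientation: [-0.0, 0.034, 0.999, 0.0]
wrist_force: [0.4, -0.1, 0.7]
finger_gap: -0.0
t 20.27 tcp [ 0.5056 -0.3499  0.1247] yaw 176.08 tilt [-0.0004  0.0008] F [ 0.4 -0.1  0.7] gap -0.0 j [-0.74  0.44 -0.05  1.08  0.   -0.67]
slide [0.0005, -0.0001, 0.0179] turn [-0.03, 0.07, -0.02] rows 0.428464408392285 0.01075413256713512
slide [0.0155, -0.0001, 0.0668] turn [-0.03, 0.07, -0.02] rows 1.6457248547786882 0.01075413256713512
```

View pics/c13.png

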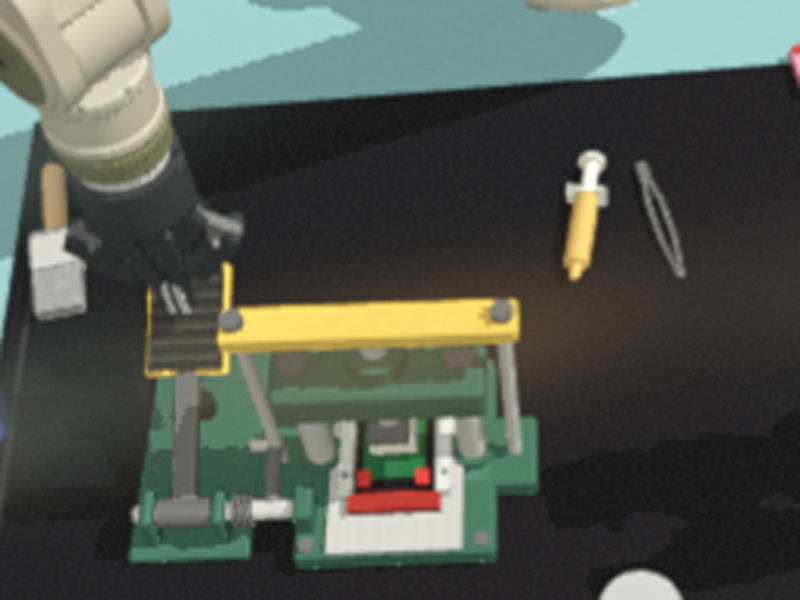

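The closed fingertips are over the pad. Pressing along its arc.

```bash
python3 -m handwheel '{"slide":[[0,0,0.01],[0,0,0.018],[0.003,0,0.024],[0.005,0,0.029],[0.007,0,0.034],[0.0085,0,0.039],[0.01,0,0.044],[0.0115,0,0.049],[0.0125,0,0.053],[0.013,0,0.057],[0.014,0,0.06],[0.0145,0,0.063]],"turn":[[0,0,0],[0,0,0],[0,0,0],[0,0,0],[0,0,0],[0,0,0],[0,0,0],[0,0,0],[0,0,0],[0,0,0],[0,0,0],[0,0,0]],"fingers":[0,0,0,0,0,0,0,0,0,0,0,0]}' 40
python3 -c "
from h import *
st()"
```

```text
clock: 21.32
tcp_pos: [0.4935, -0.35, 0.0648]
orientation: [0.003, 0.034, 0.999, -0.001]
wrist_force: [2.6, 2.9, 12.5]
finger_gap: -0.0001
t 21.32 tcp [ 0.4935 -0.35    0.0648] yaw 176.11 tilt [ 0.0059 -0.0027] F [ 2.6  2.9 12.5] gap -0.0001 j [-0.75  0.47 -0.17  0.93  0.   -0.68]
```

Following well at 12.5 N and about 6 mm from the stop. Carrying on down past it until the force climbs.

```bash
python3 -m handwheel '{"slide":[[0.001,0,0.005],[0.0015,0,0.008],[0.002,0,0.011],[0.002,0,0.014],[0.002,0,0.017],[0.002,0,0.017],[0.002,0,0.017]],"turn":[[0,0,0],[0,0,0],[0,0,0],[0,0,0],[0,0,0],[0,0,0],[0,0,0]],"fingers":[0,0,0,0,0,0,0]}' 40
python3 - <<'E'
from h import *
st();c=cap('scene','s14');b=cv2.imread('pics/s14.png');cv2.imwrite('pics/c14.png',cv2.resize(b[150:345,130:390],(800,600),interpolation=cv2.INTER_CUBIC))
W=cloud(c).reshape(-1,3);x,y,z=W.T;m=(z>.16)&(z<.205)&(abs(x-.596)<.03)&(y>-.29)&(y<-.11);print('crosshead z',np.median(z[m]))
E
```

```text
clock: 21.9
tcp_pos: [0.493, -0.3502, 0.0587]
orientation: [0.006, 0.034, 0.999, -0.004]
wrist_force: [-15.0, 17.1, 67.5]
finger_gap: -0.0003
t 21.9 tcp [ 0.493  -0.3502  0.0587] yaw 176.16 tilt [ 0.0123 -0.0077] F [-15.   17.1  67.5] gap -0.0003 j [-0.75  0.47 -0.18  0.9   0.   -0.68]
crosshead z 0.1891640430740124
```

View pics/c14.png

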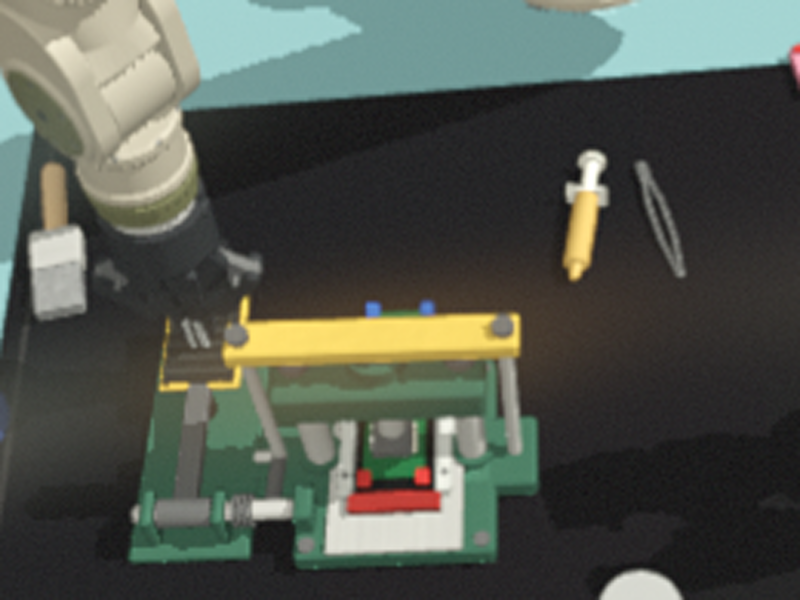

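The pedal is on its stop: the force jumped and the crosshead dropped about 18.5 mm. Letting it back up along the arc.

```bash
python3 -m handwheel '{"slide":[[0,0,0],[-0.001,0,-0.006],[-0.003,0,-0.013],[-0.005,0,-0.02],[-0.008,0,-0.027],[-0.011,0,-0.034],[-0.014,0,-0.042],[-0.0145,0,-0.05],[-0.0145,0,-0.07],[-0.0145,0,-0.1],[0.02,0,-0.14],[0.05,0.02,-0.16]],"turn":[[0,0,0],[0,0,0],[0,0,0],[0,0,0],[0,0,0],[0,0,0],[0,0,0],[0,0,0],[0,0,0],[0,0,0],[0,0,0],[0,0,0]],"fingers":[0,0,0,0,0,0,0,0,0,0,0,0]}' 40
python3 -c "
from h import *
st();goto(.41,-.195,.21,176.1)"
```

```text
clock: 22.95
tcp_pos: [0.4493, -0.3319, 0.2138]
orientation: [0.007, 0.034, 0.999, -0.005]
wrist_force: [-0.1, -1.8, 1.6]
finger_gap: -0.0
t 22.95 tcp [ 0.4493 -0.3319  0.2138] yaw 176.14 tilt [ 0.0131 -0.0099] F [-0.1 -1.8  1.6] gap -0.0 j [-0.78  0.28 -0.07  1.21  0.   -0.71]
slide [0.0485, 0.134, 0.002] turn [-0.51, 0.79, 0.03] rows 3.4169883341544587 0.13135024196472506
```

```bash
python3 -m handwheel '{"slide":[[0.01,0.03,0],[0.02,0.06,0],[0.035,0.1,0],[0.0485,0.134,0],[0.0485,0.134,0],[0.0485,0.134,0]],"turn":[[-0.5,0.8,0],[-0.5,0.8,0],[-0.5,0.8,0],[-0.5,0.8,0],[-0.5,0.8,0],[-0.5,0.8,0]],"fingers":[0,0,0,0,0,0]}' 40
python3 - <<'E'
from h import *
st();cw=cap('wrist','w15');c=cap('scene','s15');b=cv2.imread('pics/s15.png');a=cv2.imread('pics/w15.png')
cv2.imwrite('pics/c15.png',np.hstack([cv2.resize(b[190:340,150:350],(400,300),interpolation=cv2.INTER_CUBIC),cv2.resize(b[230:320,200:320],(400,300),interpolation=cv2.INTER_CUBIC)]))
th=np.radians(-3.9)
def pf(c):
    W=cloud(c);x,y,z=[W[...,i] for i in range(3)]
    return (x-.596)*np.cos(th)+(y+.2022)*np.sin(th),-(x-.596)*np.sin(th)+(y+.2022)*np.cos(th),z
for f in('s12','s15'):
    px,py,z=pf(np.load(f'/tmp/{f}.npz'))
    m=(abs(py)<.014)&(px>-.012)&(px<.012)&(z<.075)&(z>.03); print(f,'conn/punch z',np.sort(z[m])[::max(1,m.sum()//12)].round(4))
    m=(abs(px)<.012)&(abs(py)<.08)&(z>.17);print('crosshead',np.median(z[m]).round(4))
    m=(py<-.13)&(py>-.18)&(px>-.085)&(px<-.075);print('pad',np.median(z[m]).round(4))
px,py,z=pf(cw);m=(z>.03)&(z<.06)&(abs(py)<.028)&(px<-.09);print('tail',np.percentile(px[m],1).round(4))
k=m&(px<-.1)&(px>-.125);
for f,cc in(('w12',np.load('/tmp/w12.npz')),('w15',cw)):
    px,py,z=pf(cc); m=(abs(py)<.014)&(px>-.014)&(px<.0)&(z>.03)&(z<.068);print(f,m.sum(),np.percentile(z[m],[10,50,90]).round(4) if m.any() else '')
E
```

```text
clock: 23.45
tcp_pos: [0.4086, -0.1929, 0.2117]
orientation: [-0.001, 0.033, 0.999, 0.0]
wrist_force: [0.9, 0.3, 0.2]
finger_gap: -0.0004
t 23.45 tcp [ 0.4086 -0.1929  0.2117] yaw 176.27 tilt [-0.0015  0.0004] F [0.9 0.3 0.2] gap -0.0004 j [-0.62  0.09 -0.3   1.18 -0.   -0.55]
s12 conn/punch z [0.0357 0.0377 0.0394 0.0412 0.0433 0.0437 0.0451 0.0461 0.0464 0.048
 0.0496 0.0509 0.052  0.0535 0.056 ]
crosshead 0.2079
pad 0.0995
s15 conn/punch z [0.0382 0.0389 0.0402 0.0415 0.0432 0.0446 0.0453 0.0464 0.0473 0.0482
 0.0504 0.0513 0.052  0.0521 0.0533]
crosshead 0.208
pad 0.0993
tail -0.1307
w12 363 [0.0395 0.0448 0.0515]
w15 120 [0.0394 0.0424 0.0468]
```

View pics/c15.png

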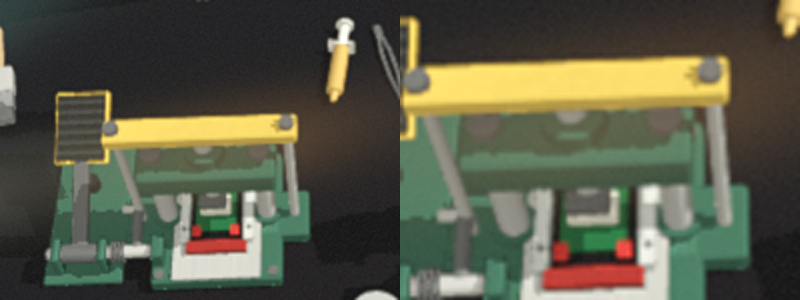

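View pics/w15.png

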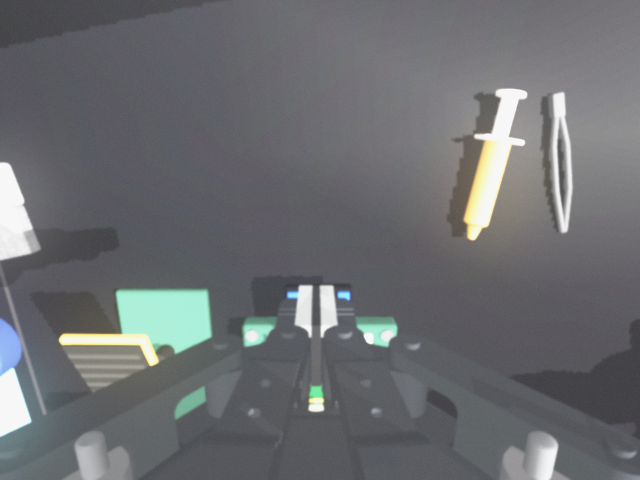

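The carrier is still home and the pedal is back up (pad 99.3 mm, crosshead 208 mm). I'll check the connector height from its rear top edge in the scene image.

```bash
python3 - <<'E'
from h import *
th=np.radians(-3.9)
def P(a,b,z): return [.596+a*np.cos(th)-b*np.sin(th),-.2022+a*np.sin(th)+b*np.cos(th),z]
out=[]
for f in('s12','s15'):
    c=np.load(f'/tmp/{f}.npz'); 
    for z in(.058,.052,.045): print(f,z,proj(c,[P(.01,.017,z),P(.01,-.017,z)]).round(1).tolist())
    for col in(252,256,262): print(col,c['frame'][284:302,col].astype(int).mean(1).round().tolist())
    out.append(cv2.resize(np.ascontiguousarray(c['frame'][270:318,238:278,::-1]),(400,480),interpolation=cv2.INTER_NEAREST))
cv2.imwrite('pics/c16.png',np.hstack(out))
E
```

```text
s12 0.058 [[264.1, 293.1], [249.3, 293.6]]
s12 0.052 [[264.4, 294.4], [249.7, 294.9]]
s12 0.045 [[264.7, 295.9], [250.0, 296.3]]
252 [75.0, 75.0, 78.0, 88.0, 92.0, 91.0, 89.0, 90.0, 91.0, 82.0, 110.0, 157.0, 172.0, 142.0, 71.0, 58.0, 61.0, 58.0]
256 [76.0, 77.0, 108.0, 139.0, 118.0, 95.0, 91.0, 92.0, 87.0, 84.0, 128.0, 176.0, 167.0, 118.0, 64.0, 67.0, 84.0, 87.0]
262 [73.0, 76.0, 86.0, 92.0, 92.0, 91.0, 90.0, 88.0, 94.0, 105.0, 142.0, 176.0, 163.0, 95.0, 61.0, 68.0, 83.0, 85.0]
s15 0.058 [[264.1, 293.1], [249.3, 293.6]]
s15 0.052 [[264.4, 294.4], [249.7, 294.9]]
s15 0.045 [[264.7, 295.9], [250.0, 296.3]]
252 [77.0, 76.0, 78.0, 86.0, 89.0, 91.0, 87.0, 93.0, 91.0, 83.0, 112.0, 159.0, 172.0, 139.0, 72.0, 58.0, 61.0, 58.0]
256 [74.0, 79.0, 107.0, 138.0, 118.0, 92.0, 91.0, 91.0, 88.0, 86.0, 127.0, 176.0, 172.0, 138.0, 73.0, 67.0, 84.0, 87.0]
262 [75.0, 75.0, 83.0, 96.0, 101.0, 89.0, 89.0, 88.0, 93.0, 111.0, 149.0, 173.0, 166.0, 117.0, 65.0, 66.0, 85.0, 86.0]
```

View pics/c16.png

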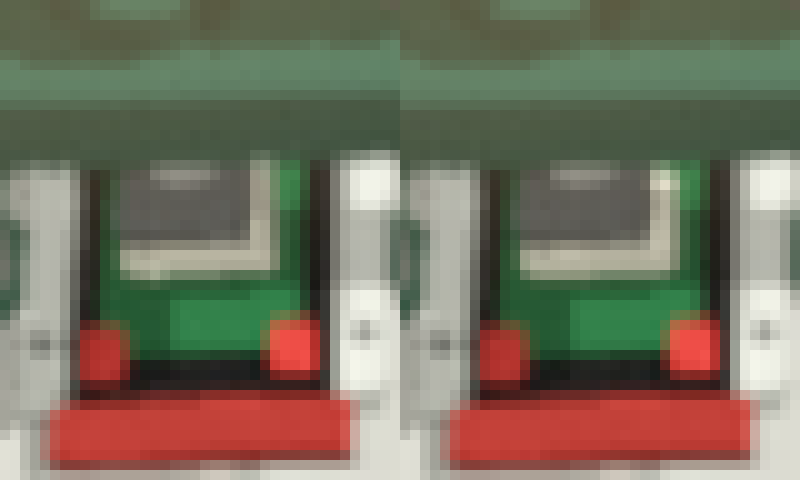

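The scene view hardly resolves it. I'll open the gripper and repeat the earlier wrist view, which saw the connector at (320,405).

```bash
python3 -m handwheel '{"slide":[[0.01,0,0.01],[0.02,0,0.03],[0.03,0,0.05],[0.03,0,0.06],[0.03,0,0.06],[0.03,0,0.06],[0.03,0,0.06]],"turn":[[0,-4,0],[0,-8,0],[0,-12,0],[0,-12,0],[0,-12,0],[0,-12,0],[0,-12,0]],"fingers":[1,1,1,1,1,1,1]}' 40
python3 - <<'E'
from h import *
st();c=cap('wrist','w17');th=np.radians(-3.9)
def P(a,b,z): return [.596+a*np.cos(th)-b*np.sin(th),-.2022+a*np.sin(th)+b*np.cos(th),z]
for f in('w12','w17'):
    c=np.load(f'/tmp/{f}.npz'); W=cloud(c);x,y,z=[W[...,i] for i in range(3)]
    px=(x-.596)*np.cos(th)+(y+.2022)*np.sin(th);py=-(x-.596)*np.sin(th)+(y+.2022)*np.cos(th)
    m=(abs(py)<.012)&(z>.03)&(z<.08)
    for a in(-.024,-.02,-.016,-.012,-.008,-.004,0): 
        k=m&(px>a)&(px<a+.004); print(f,a,k.sum(),np.percentile(z[k],[5,50,95]).round(4) if k.any() else '')
    print('pred z58/z52',proj(c,[P(-.01,0,.058),P(-.01,0,.052)]).round(1).tolist())
E
```

```text
clock: 24.13
tcp_pos: [0.3817, -0.1952, 0.1534]
orientation: [0.105, 0.034, 0.994, -0.005]
wrist_force: [0.4, -0.3, -0.6]
finger_gap: 0.0831
t 24.13 tcp [ 0.3817 -0.1952  0.1534] yaw 176.13 tilt [ 0.2091 -0.0167] F [ 0.4 -0.3 -0.6] gap 0.0831 j [-0.75 -0.07 -0.63  0.84  0.13 -0.67]
w12 -0.024 92 [0.0385 0.0397 0.0409]
w12 -0.02 100 [0.0388 0.0398 0.0414]
w12 -0.016 79 [0.0392 0.0402 0.0415]
w12 -0.012 281 [0.0391 0.0459 0.053 ]
w12 -0.008 0 
w12 -0.004 0 
w12 0 0 
pred z58/z52 [[319.8, 413.3], [319.8, 408.8]]
w17 -0.024 75 [0.0388 0.0396 0.0404]
w17 -0.02 36 [0.0388 0.0396 0.0405]
w17 -0.016 0 
w17 -0.012 0 
w17 -0.008 0 
w17 -0.004 0 
w17 0 0 
pred z58/z52 [[325.2, 433.2], [325.1, 427.1]]
```

View pics/w17.png

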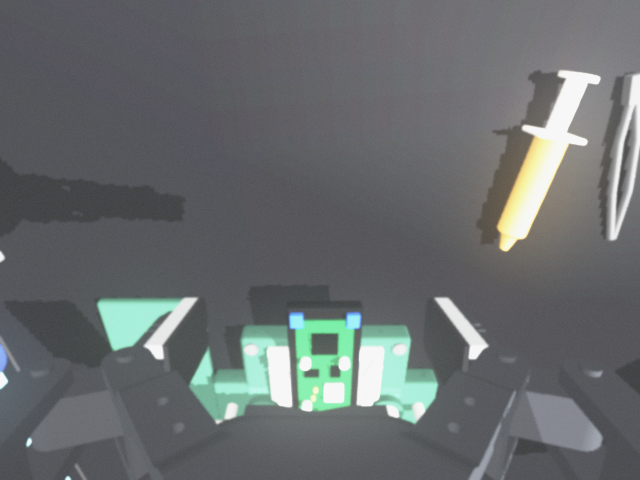

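```bash
python3 -m handwheel '{"slide":[[-0.01,0,-0.03],[-0.02,0,-0.06],[-0.02,0,-0.07],[-0.02,0,-0.07],[-0.02,0,-0.07]],"turn":[[0,-5,0],[0,-8,0],[0,-8,0],[0,-8,0],[0,-8,0]],"fingers":[1,1,1,1,1]}' 40
python3 - <<'E'
from h import *
st();c=cap('wrist','w18');th=np.radians(-3.9)
def P(a,b,z): return [.596+a*np.cos(th)-b*np.sin(th),-.2022+a*np.sin(th)+b*np.cos(th),z]
W=cloud(c);x,y,z=[W[...,i] for i in range(3)]
px=(x-.596)*np.cos(th)+(y+.2022)*np.sin(th);py=-(x-.596)*np.sin(th)+(y+.2022)*np.cos(th)
m=(abs(py)<.012)&(z>.03)&(z<.08)
for a in(-.024,-.02,-.016,-.012,-.008,-.004,0,.004,.008): 
        k=m&(px>a)&(px<a+.004); print(a,k.sum(),np.percentile(z[k],[5,50,95]).round(4) if k.any() else '')
print('pred z58/z52/45',proj(c,[P(-.01,0,.058),P(-.01,0,.052),P(-.01,0,.04)]).round(1).tolist())
u,v=proj(c,[P(-.01,0,.05)])[0].astype(int)
a=cv2.imread('pics/w18.png')[max(0,v-50):v+50,u-65:u+65];cv2.imwrite('pics/c18.png',cv2.resize(a,(780,int(780*a.shape[0]/a.shape[1])),interpolation=cv2.INTER_CUBIC)); print(u,v)
E
```

```text
clock: 24.6
tcp_pos: [0.3879, -0.1964, 0.2277]
orientation: [0.176, 0.033, 0.984, -0.008]
wrist_force: [0.4, -0.3, -0.9]
finger_gap: 0.0851
t 24.6 tcp [ 0.3879 -0.1964  0.2277] yaw 176.24 tilt [ 0.3448 -0.028 ] F [ 0.4 -0.3 -0.9] gap 0.0851 j [-0.82 -0.2  -0.59  0.91  0.23 -0.72]
-0.024 128 [0.0392 0.0718 0.0793]
-0.02 161 [0.0393 0.072  0.0797]
-0.016 48 [0.039  0.0404 0.0416]
-0.012 235 [0.0393 0.0456 0.0519]
-0.008 57 [0.0508 0.0518 0.0524]
-0.004 53 [0.051  0.0516 0.0527]
0 20 [0.0508 0.0517 0.0522]
0.004 0 
0.008 0 
pred z58/z52/45 [[324.6, 328.8], [324.5, 324.5], [324.3, 316.4]]
324 323
```

View pics/c18.png

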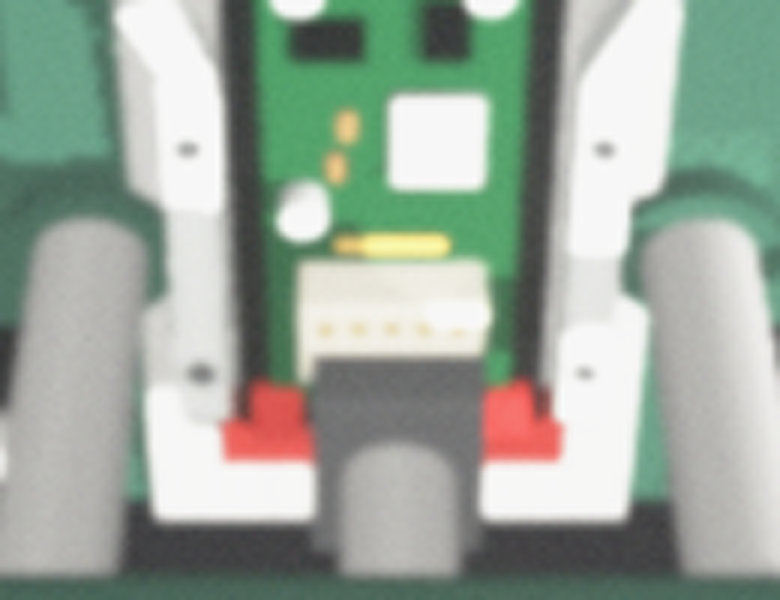

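The connector top now measures 51.8 mm (58 mm when proud), so it is driven about 6 mm. The carrier lies between the guides against the red stop, and the ram is up. I'll hand in.

```bash
python3 -c "
from h import *
print(workorder.hand_in());st()"
```

```text
the job is handed in; nothing more can be done
None
the job is handed in; nothing more can be done
```

The carrier is in the press against the red stop with its connector driven home, and the job is handed in; no verdict was reported.

**What I did:** I gripped the black carrier at its connector end and drew it level out from under the ring light. I turned it and set it down in front of the press, then gripped it again by the tail and fed it in connector end first. I pushed the pedal down to its stop with closed fingertips, let it come back up, and left the arm clear of everything. The last check was at 24.6 s of the 72 s.

**Last checks:**
- **Carrier seating:** the tail edge reads −130.7 mm along the feed (nominal −130). It did not move under a further push, and read the same before and after the pedal stroke.
- **Level:** it was within about 0.5° in the air, with the connector end about 1 mm low. I corrected for that while feeding it in.
- **Pedal at its stop:** the crosshead came down to 189 mm from 208 mm, close to the 18 mm of ram travel.
- **Pedal released:** the pad is back at 99 mm and the crosshead at 208 mm.
- **Connector:** its top is at 51.8 mm instead of 58 mm, so it is driven about 6 mm.
- **Other things on the bench:** the arm stayed clear of them. The last pictures show the syringe and tweezers unmoved; I did not measure the rest afterwards.

**What went less well:**
- The first grip at the scope sat about 4 mm high, so I gripped it again.
- At the pedal stop the wrist force briefly read about 68 N upward, under the 120 N limit but more than needed.
- The scene camera could not resolve the connector height and one wrist view missed it, so that figure comes from a second, tilted wrist view.

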